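# Start the hold-down screw over the pale blank

### The job

Two blanks lie loose in the double hold-down jig and only the pale one is to be held down: go to the crank screw above the pale blank and leave the other screw, the blanks and everything else on the bench alone. Take that crank by its red grip and turn the screw backward (anticlockwise seen from above) until it drops off the end of its thread, and no farther; then turn it forward (clockwise) one full turn from there so that it is started, and finish still gripping the red grip, holding the screw still there: do not let go.

Things in the scene. Friction and masses are not known exactly. Their poses are not given: they have to be found in the camera images.
- left_nut: Nut plate (steel, 66 x 70 mm) with brass threaded boss (52 mm across, 28 mm high) of the left screw, fixed on the beam, a random way round. Origin: on the screw's axis, at the beam's top, 113 mm above the table. Its x axis points to the yellow tongue (12 mm wide, 26 to 43 mm from the axis) that marks where the thread begins: the screw drops when its crank arm, turned backward, comes over it.
- left_handle (a point): Middle of the crank pin of the left screw, 45 mm from the screw's axis, 98 mm above the nut plate's origin plus left_lift. Here sits the upright red grip sleeve (18 mm across, 50 mm tall, the point is its middle when untouched). The point turns with the crank: its x axis points along the arm, away from the screw's axis.
- left_hub (a point): Top of the aluminium hub of the left screw, on its axis (48 mm across); the crank arm (16 mm wide, top level with the hub, reaching 54 mm from the axis) runs along this point's x axis. The sleeve's lower end is 21 mm above the arm.
- left_screw (a joint): Turn of the left screw, rad; grows when turned forward (tightening, clockwise seen from above), falls when turned backward. Its start value says nothing of where the thread begins. Friction 0.04 N m, about 1 N at the grip; it stays where it is left.
- left_lift (a joint): Height of the left screw, m: it rests on the thread by its own weight (0.36 kg with the crank). Thread pitch 10 mm, right-handed. At the start, between 5 and 9 mm; turning backward (0.9 to 2.9 rad are needed) it climbs to about 10 mm at the thread's end, then drops at once to about 0; one full turn forward from there takes it down evenly to about -10 mm. More backward turning after the drop would only climb again.
- left_sleeve: The red grip sleeve of the left crank, 18 mm across, 50 mm tall, origin at its middle. It spins freely on its pin, so a gripper can carry it round the circle without turning the wrist, and it floats 20 mm up and down on the pin, lightly sprung (0.6 N at most), so a gripper that stays level does not stop the screw from dropping or descending. A 12 mm wide cap on the pin ends 26 mm above its upper end.
- right_nut: Nut plate (steel, 66 x 70 mm) with brass threaded boss (52 mm across, 28 mm high) of the right screw, fixed on the beam, a random way round. Origin: on the screw's axis, at the beam's top, 113 mm above the table. Its x axis points to the yellow tongue (12 mm wide, 26 to 43 mm from the axis) that marks where the thread begins: the screw drops when its crank arm, turned backward, comes over it.
- right_handle (a point): Middle of the crank pin of the right screw, 45 mm from the screw's axis, 98 mm above the nut plate's origin plus right_lift. Here sits the upright red grip sleeve (18 mm across, 50 mm tall, the point is its middle when untouched). The point turns with the crank: its x axis points along the arm, away from the screw's axis.
- right_hub (a point): Top of the aluminium hub of the right screw, on its axis (48 mm across); the crank arm (16 mm wide, top level with the hub, reaching 54 mm from the axis) runs along this point's x axis. The sleeve's lower end is 21 mm above the arm.
- right_screw (a joint): Turn of the right screw, rad; grows when turned forward (tightening, clockwise seen from above), falls when turned backward. Its start value says nothing of where the thread begins. Friction 0.04 N m, about 1 N at the grip; it stays where it is left.
- right_lift (a joint): Height of the right screw, m: it rests on the thread by its own weight (0.36 kg with the crank). Thread pitch 10 mm, right-handed. At the start, between 5 and 9 mm; turning backward (0.9 to 2.9 rad are needed) it climbs to about 10 mm at the thread's end, then drops at once to about 0; one full turn forward from there takes it down evenly to about -10 mm. More backward turning after the drop would only climb again.
- right_sleeve: The red grip sleeve of the right crank, 18 mm across, 50 mm tall, origin at its middle. It spins freely on its pin, so a gripper can carry it round the circle without turning the wrist, and it floats 20 mm up and down on the pin, lightly sprung (0.6 N at most), so a gripper that stays level does not stop the screw from dropping or descending. A 12 mm wide cap on the pin ends 26 mm above its upper end.
- pale_blank_mid (a point): Centre of the pale beech blank, 180 x 75 x 30 mm, lying loose on the jig's base under one of the two screws; x along its length.
- dark_blank_mid (a point): Centre of the dark walnut blank, same size, under the other screw.
- jig: The double hold-down jig, fixed: grey laminate base 200 x 420 x 18 mm, grey beam 76 mm wide along its y axis with top at 113 mm, on three wooden posts. Origin: centre of the underside; the left screw's axis is at y = +100 mm, the right one's at y = -100 mm, both at x = 0. Stands at a varying place and yaw.
- sanding_block: Cork sanding block 100 x 60 x 32 mm, bystander. Origin: centre of its underside (so for all bystanders).
- tape_roll: Roll of blue tape 100 mm across, 25 mm high, bystander.
- disc_stack: Stack of red-brown sanding discs 125 mm across, 16 mm high, bystander.
- turned_cone: Turned wooden cone 56 mm across, 104 mm tall, standing, bystander.
- glue: Yellow glue bottle 56 mm across, 130 mm tall, bystander.
- dust_brush: Dust brush lying on the table, bystander.
- wood_disc: Turned wooden disc 110 mm across, 18 mm high, bystander.
There are look-alikes about, which are no part of the job. What is shaped like the part that bears pale_blank_mid but green is not meant.

How it is judged:
By the outcome, as a careful person would: the job done as asked, in the order asked, and still so for the second after the job is handed in, while the arm keeps its last pose, push and grip.
It also fails if it takes over 61 s, if anything falls off the work surface, if the arm or the gripper's body presses on something with over 40 N, if the wrist force passes 120 N, or if a joint passes its speed limit or range.

### The arm

A 7-joint arm with a two-finger parallel gripper is mounted at the origin on the work surface. World frame = base frame: x ahead of the robot, y to its left, z up, the work surface at z = 0. Lengths are in m, angles in rad, forces in N, time in s.
With the tool pointing down it reaches from about 0.4 to 0.85 m from the base axis. Payload 10.4 kg.
Tool frame: the origin (TCP) lies at the very end of the fingers, on their centre line; the grasp point (between the pads) lies 19 mm behind it; z points along the fingers, x is the direction in which the jaws open and shut, and the axes are right-handed (so a half turn about z gives the same grasp; the last joint's range is limited). The gripper opens to 87 mm and grips with 3 to 60 N. Pads are 19 mm wide; open, the fingers measure 117 mm over their backs; the gripper's body (75 mm by 190 mm) begins 51 mm behind the grasp point.
Start: joints at [1.196, 0.332, -0.065, 1.46, 0.022, 1.35, -0.088], TCP at [0.215, -0.587, 0.223] pointing down, gripper open.
Joint ranges: [-2.6, 2.6], [-0.5, 2.12], [-1.47, 1.34], [0.16, 2.42], [-1.27, 4.41], [0.06, 2.06], [-2.6, 2.6]. Speed limits (rad/s): [2.22, 2.22, 2.79, 2.79, 3.14, 3.14, 3.14].

### API

Orientations are given as a rotation vector (axis times angle).
In Python, from cell import ctrl gives the robot as it stands.
- The arm moves only by the tool carry_out, never from a script. Its argument "targets" is a list of rows, each a list of 7 numbers: the finger opening in mm, from 0 to 87, then the shift along the tool's x, y, z in mm, then the turn, a rotation vector about the tool's x, y, z in degrees. A call has 1 to 8 rows; each row shifts and turns the commanded pose from where the row before left it, along the tool's axes as they then stand; what a row does not reach is not made up. A row lasts 1/10 s, in which the tool goes at most 50 mm and 8.59 degrees, less where a joint would pass 70% of its speed; a pose out of reach is approached as far as the arm can. A call with a gripper value outside its range is refused whole. The fingers move at their own pace and stop on an object; "squeeze" is the grip in N (left out, the last holds). Time passes only in rows, so rows that do not move let the fingers close. It gives the time, the measured TCP pose, the force and the opening at its end, in the units of the state.
- ctrl.get_state(): the state, without advancing time (a new reading comes with each control period).
- ctrl.get_image(name): name is "scene" or "side" or "wrist"; returns the picture (400x640x3 uint8, blue, green, red); there is no depth.
- ctrl.camera_info(name): a dict with "fx", "fy", "cx", "cy" (pixels), "extrinsics" (4x4, takes a point from camera to world coordinates). Camera axes: x right, y down, z forward; pixel columns grow to the right and rows downward; lengths in m; the calibration is good to about 2 mm. A picture is of the moment at which its call begins: read the wrist's pose just before it. camera_info takes no time and is no camera call; for the wrist camera it gives the pose at the moment of the call.
- ctrl.hand_in(): hands the job in, once; it reports no verdict.
Trained networks look in the newest picture that a camera, given by its name, has taken for a name from the list of things; names that differ only in an ending like _2 or _b are one class to them, and where a whole thing is asked for, a point or a joint stands for the part that bears it (a point fixed in the world has none). Each returns a list of dicts, best first, with "score" (0 to 1); they miss things now and then, are a little off and sometimes report something else, mostly with a low value. They report only what shows in the picture. A call takes as long as a camera call. They do not tell look-alikes from the thing itself.
- ctrl.look_for(target, camera): "rect" ([centre column, centre row, width, height] in pixels, round what is visible of it).
- ctrl.cut_out(target, camera): "pixels" (400x640 bool, what is visible of it) and "rect" ([centre column, centre row, width, height] in pixels, round what is visible of it).
The state is a dict: "time_s": time; "joints": joint angles; "qvel": joint speeds; "joint_torque": joint torques, N m; "ee_pos": TCP position; "eef_rot": TCP orientation; "wrist_force": force on the tool from outside, world axes, zero at the start; "wrist_torque": the same for the moment, N m; "width": opening from 0.0 (shut) to 1.0 (fully open).
Only numpy, scipy, OpenCV 4.12 (cv2) and the standard library are available. Lean on these libraries where they do the work, as an engineer would, in place of code of your own. Each camera call takes 0.05 s, during which the arm holds its last target.

## Working session

There is one attempt and no reset: what is moved stays moved. The work goes in short steps, Python scripts to look and compute and a tool call to move; the robot and the scene stay as the last step left them, time stands still between calls to the robot, and variables do not carry over. Pictures are saved under pics/ and viewed, and the job is handed in when it is done.

Besides the shell and the picture viewer there is one more tool, called after ">>>" by a JSON object that holds its "method" and its "body", one argument or row to a line. carry_out: Moves the arm, as the interface text tells. Its arguments: {"type":"object","properties":{"targets":{"type":"array","items":{"type":"array","items":{"type":"number"}}},"squeeze":{"type":"number"}},"required":["targets"]}

```bash
mkdir -p pics; ls; python3 - <<'E'
from cell import ctrl
import cv2,numpy as np
np.set_printoptions(precision=4,suppress=True)
for n in ["scene","side","wrist"]:
    im=ctrl.get_image(n); cv2.imwrite(f"pics/{n}0.png",im)
    c=ctrl.camera_info(n); print(n,c["fx"],c["fy"],c["cx"],c["cy"]);print(np.array(c["extrinsics"]))
print(ctrl.get_state())
E
```

```text
pics
scene 387.6578461750872 387.6578461750872 314.40021254639197 193.51016694298983
[[ 0.7165  0.515  -0.4705  1.1236]
 [ 0.6976 -0.5219  0.4909 -0.6124]
 [ 0.0073 -0.68   -0.7332  1.1998]
 [ 0.      0.      0.      1.    ]]
side 479.06051948973686 479.06051948973686 311.133078387509 199.8644724091227
[[-0.9991 -0.0378  0.0186  0.4259]
 [-0.0393  0.6751 -0.7367  1.268 ]
 [ 0.0153 -0.7368 -0.6759  1.2521]
 [ 0.      0.      0.      1.    ]]
wrist 327.6685556610823 327.6685556610823 318.3566189994954 196.7533664852949
[[ 0.3449 -0.9033 -0.2551  0.285 ]
 [-0.9386 -0.3322 -0.0927 -0.5609]
 [-0.001   0.2714 -0.9625  0.3842]
 [ 0.      0.      0.      1.    ]]
{'time_s': 0.15, 'joints': array([ 1.1964,  0.3327, -0.0647,  1.4607,  0.0216,  1.3499, -0.0885]), 'qvel': array([-0.0016, -0.0017, -0.0006, -0.0049, -0.0003,  0.0004,  0.0006]), 'joint_torque': array([  0.0012, -62.3635,   0.025 , -39.0137,  -0.0613,   0.0373,
         0.0001]), 'ee_pos': array([ 0.2153, -0.5865,  0.222 ]), 'eef_rot': array([-2.5755,  1.7981,  0.0014]), 'wrist_force': array([ 0.6874, -0.1118,  0.0336]), 'wrist_torque': array([ 0.0107,  0.0237, -0.0194]), 'width': 0.9992888910849324}
```

View pics/scene0.png

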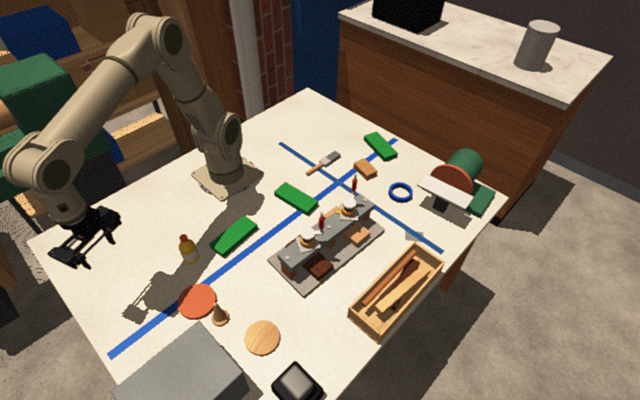

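View pics/side0.png

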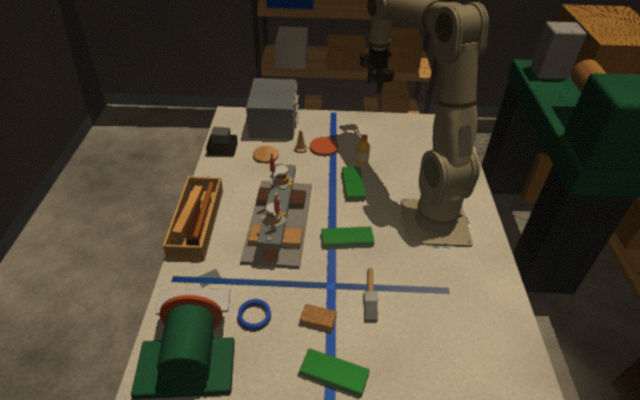

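View pics/wrist0.png

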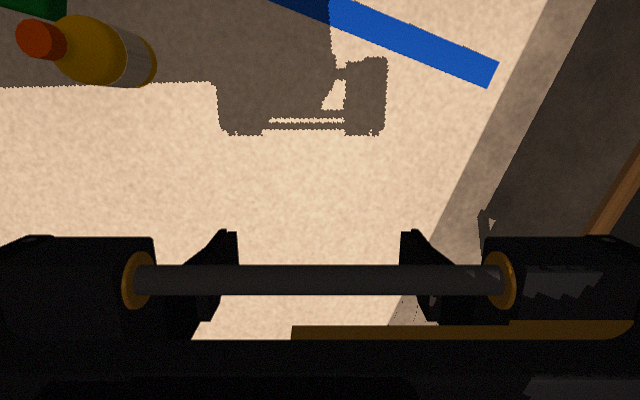

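```bash
cat > h.py <<'E'
from cell import ctrl
import cv2,numpy as np
np.set_printoptions(precision=4,suppress=True)
def ray(n,u,v):
    c=ctrl.camera_info(n);E=np.array(c["extrinsics"])
    d=E[:3,:3]@np.array([(u-c["cx"])/c["fx"],(v-c["cy"])/c["fy"],1]);return E[:3,3],d/np.linalg.norm(d)
def atz(n,u,v,z):
    o,d=ray(n,u,v);return o+d*(z-o[2])/d[2]
def tri(p):  # list of (n,u,v)
    A=np.zeros((3,3));b=np.zeros(3);R=[]
    for q in p:
        o,d=ray(*q);P=np.eye(3)-np.outer(d,d);A+=P;b+=P@o;R.append((P,o))
    x=np.linalg.solve(A,b);return x,[np.linalg.norm(P@(x-o)) for P,o in R]
def proj(n,p,c=None):
    c=c or ctrl.camera_info(n);E=np.array(c["extrinsics"])
    q=E[:3,:3].T@(np.asarray(p)-E[:3,3]);return np.array([c["fx"]*q[0]/q[2]+c["cx"],c["fy"]*q[1]/q[2]+c["cy"]])
E
python3 - <<'E'
from h import *
for n in ["scene","side"]:
    im=cv2.imread(f"pics/{n}0.png")
    for t in ["left_sleeve","right_sleeve","pale_blank_mid","dark_blank_mid","left_nut","left_hub","jig"]:
        for r in ctrl.look_for(t,n)[:3]: print(n,t,np.round(r["rect"],1),round(r["score"],2))
    cr=im[175:300,260:400] if n=="scene" else im[145:270,235:320]
    cv2.imwrite(f"pics/{n}c.png",cv2.resize(cr,None,fx=5,fy=4.8 if 0 else 5,interpolation=cv2.INTER_CUBIC)[:600*2])
E
```

```text
scene left_sleeve [349.1 190.1  14.   39.4] 0.21
scene right_sleeve [322.  223.3   4.7  14.7] 0.54
scene right_sleeve [367.5 168.1  22.4  20.9] 0.4
scene right_sleeve [198.3 302.4  37.5  30.4] 0.37
scene pale_blank_mid [295.2 199.9  40.6  29.3] 0.96
scene pale_blank_mid [380.3 145.9  37.   32.3] 0.78
scene pale_blank_mid [345.6 227.3  42.1  44.8] 0.63
scene dark_blank_mid [311.5 262.9  41.6  35.9] 0.57
scene dark_blank_mid [261.5 339.1  34.4  32.8] 0.4
scene left_nut [346.2 212.8  25.3  11.9] 0.58
scene left_hub [349.5 195.2  13.8  34.4] 0.68
scene jig [324.6 235.8 115.1 124.7] 0.7
side right_sleeve [273.6 166.6   7.6  15.6] 0.61
side right_sleeve [276.1 209.6  68.  114.9] 0.16
side pale_blank_mid [346.8 235.8  54.1  21.8] 0.98
side pale_blank_mid [352.7 183.6  22.6  36.1] 0.97
side pale_blank_mid [335.9 370.6  71.7  45.9] 0.94
side dark_blank_mid [279.9 198.3  47.9  22.2] 0.88
side left_nut [272.  206.1  12.3  26.1] 0.56
side left_nut [273.4 221.8  23.1  18.5] 0.51
side left_hub [272.8 207.1  12.2  30.1] 0.47
side jig [274.7 209.7  69.6 116.9] 0.77
```

View pics/scenec.png

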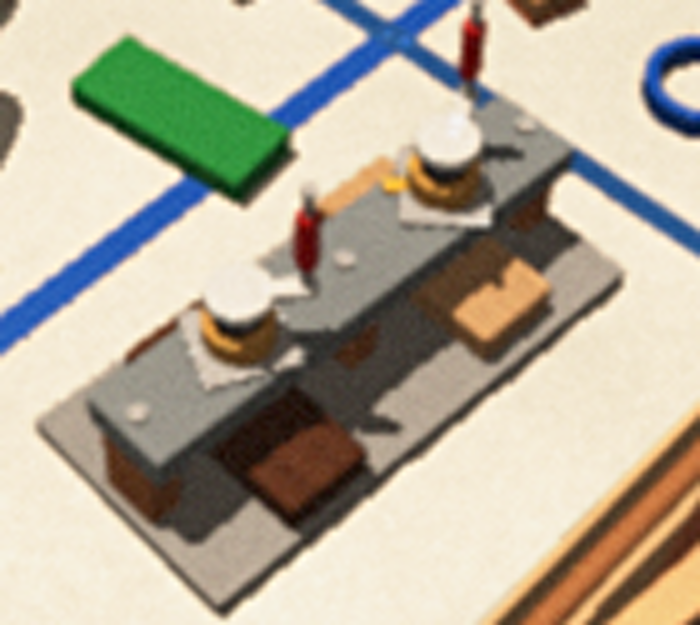

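View pics/sidec.png

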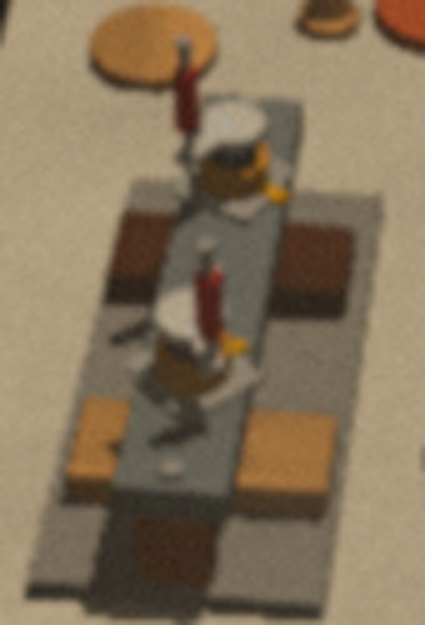

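```bash
python3 - <<'E'
from h import *
print("sleeve",tri([("scene",354.2,185),("side",276.8,206)]))
print("hub",tri([("scene",349.6,201.5),("side",272.5,207.4)]))
print("tongue",tri([("scene",338.8,212),("side",282,214)]))
sc=lambda x,y:(260+x/5,175+y/5)
# beam top corners
for nm,p in dict(A=(92,402),B=(160,468),C=(575,152),D=(500,92)).items(): print(nm,atz("scene",*sc(*p),.113))
for nm,p in dict(A=(40,425),B=(222,610),C=(622,280)).items(): print("base",nm,atz("scene",*sc(*p),.018))
sd=lambda x,y:(235+x/5,145+y/5)
for nm,p in dict(A=(114,492),B=(235,492),C=(300,100)).items(): print("side beam",nm,atz("side",*sd(*p),.113))
E
```

```text
sleeve (array([0.5625, 0.1743, 0.2161]), [np.float64(0.0013421676176175999), np.float64(0.0013421676176174901)])
hub (array([0.5804, 0.1352, 0.1729]), [np.float64(3.3652578308798285e-05), np.float64(3.3652578308688835e-05)])
tongue (array([0.5547, 0.1087, 0.1173]), [np.float64(0.0018283605948836014), np.float64(0.0018283605948833995)])
A [ 0.5369 -0.1701  0.113 ]
B [ 0.606  -0.1734  0.113 ]
C [0.6289 0.2305 0.113 ]
D [0.5501 0.2384 0.113 ]
base A [ 0.4735 -0.1707  0.018 ]
base B [ 0.6696 -0.1815  0.018 ]
base C [0.692  0.2268 0.018 ]
side beam A [0.6193 0.2415 0.113 ]
side beam B [0.5422 0.2374 0.113 ]
side beam C [ 0.5266 -0.1668  0.113 ]
```

There are two crank screws. The one with its hub at scene (349,203) and sleeve at (354,185) stands over the pale blank at (357,233). The other, with its hub at (308,238) and sleeve at (322,223), stands over the dark blank at (312,263). The green blocks at (295,200), (380,146) and (235,236) are look-alikes. My target is the +y screw, with its axis near (0.583, 0.134). I'm going to a hover to confirm this close up.

>>> {"method": "carry_out", "body": {
  "targets": [
    [87, 0, 0, -14, 0, 0, -7.76],
    [87, 0, 0, -14, 0, 0, -7.76],
    [87, 0, 0, -14, 0, 0, -7.76],
    [87, 0, 0, -14, 0, 0, -7.76],
    [87, 0, 0, -14, 0, 0, -7.76],
    [87, 0, 0, -14, 0, 0, -7.76],
    [87, 0, 0, -14, 0, 0, -7.76],
    [87, 0, 0, -14, 0, 0, -7.76]
  ]
}}

```text
time_s: 1.65
ee_pos: [0.2153, -0.5867, 0.3352]
eef_rot: [3.135, -0.204, 0.0]
wrist_force: [-0.2, -0.0, 0.7]
width: 1.001
```

>>> {"method": "carry_out", "body": {
  "targets": [
    [87, 0, 0, -7, 0, 0, -7.76],
    [87, 22, -40, 0, 0, 0, 0],
    [87, 22, -40, 0, 0, 0, 0],
    [87, 22, -40, 0, 0, 0, 0],
    [87, 22, -40, 0, 0, 0, 0],
    [87, 22, -40, 0, 0, 0, 0],
    [87, 22, -40, 0, 0, 0, 0],
    [87, 22, -40, 0, 0, 0, 0]
  ]
}}

```text
time_s: 2.45
ee_pos: [0.37, -0.305, 0.3418]
eef_rot: [3.141, -0.0, 0.0]
wrist_force: [1.2, -0.5, 0.8]
width: 1.0
```

>>> {"method": "carry_out", "body": {
  "targets": [
    [87, 22, -40, 0, 0, 0, 0],
    [87, 22, -40, 0, 0, 0, 0],
    [87, 22, -40, 0, 0, 0, 0],
    [87, 22, -40, 0, 0, 0, 0],
    [87, 22, -40, 0, 0, 0, 0],
    [87, 22, -40, 0, 0, 0, 0],
    [87, 22, -40, 0, 0, 0, 0],
    [87, 22, -40, 0, 0, 0, 0]
  ]
}}

```text
time_s: 3.25
ee_pos: [0.5461, 0.0147, 0.3419]
eef_rot: [3.141, -0.002, 0.001]
wrist_force: [0.7, 0.0, 0.7]
width: 0.998
```

>>> {"method": "carry_out", "body": {
  "targets": [
    [87, 13, -42, 0, 0, 0, 0],
    [87, 13, -43, 0, 0, 0, 0],
    [87, 0, 0, 0, 0, 0, 0],
    [87, 0, 0, 0, 0, 0, 0]
  ]
}}

```text
time_s: 3.65
ee_pos: [0.5713, 0.0995, 0.3413]
eef_rot: [-3.141, -0.004, 0.001]
wrist_force: [-0.4, -0.8, -0.8]
width: 0.996
```

```bash
python3 - <<'E'
from h import *
print(ctrl.get_state()["ee_pos"])
im=ctrl.get_image("wrist");cv2.imwrite("pics/w1.png",im)
for t in ["left_sleeve","left_hub","left_nut","pale_blank_mid","dark_blank_mid"]:
    for r in ctrl.look_for(t,"wrist")[:3]: print(t,np.round(r["rect"],1),round(r["score"],2))
E
```

```text
[0.5713 0.0995 0.3413]
left_sleeve [310.6 103.3  16.8  21.8] 0.52
left_hub [323.3 131.8  56.2  76.1] 0.62
left_nut [326.  138.2  79.7  80.5] 0.72
left_nut [346.6 311.4  20.9  28.9] 0.55
pale_blank_mid [323.2 136.8 132.8  64.8] 0.75
pale_blank_mid [150.9 150.  139.4  62.6] 0.71
dark_blank_mid [324.9 247.9 115.4  30.9] 0.91
```

View pics/w1.png

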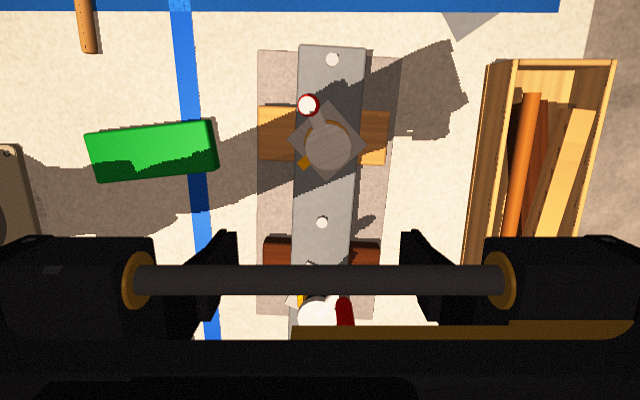

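```bash
python3 - <<'E'
import cv2
im=cv2.imread("pics/w1.png")[80:190,250:400]
cv2.imwrite("pics/w1c.png",cv2.resize(im,None,fx=5.3,fy=5.3,interpolation=cv2.INTER_CUBIC))
E
```

```text
(no output)
```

View pics/w1c.png

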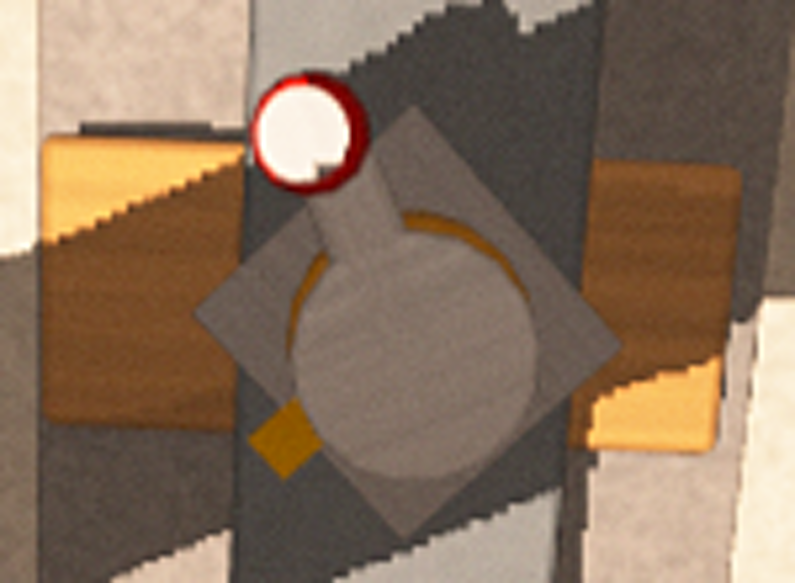

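```bash
python3 - <<'E'
from h import *
w=lambda x,y,z:atz("wrist",250+(x+.5)/5.3-.5,80+(y+.5)/5.3-.5,z)
cap=w(303,133,.269);hub=w(415,357,.172);ton=w(284,439,.116)
slv=w(311,131,.243)
# nut plate corners
pl=[w(*p,.117) for p in [(413,107),(621,345),(405,537),(195,313)]]
c=np.mean(pl,0)
print(cap,slv,hub,ton,c)
for b in(hub,c):
  for n,q in dict(cap=cap,slv=slv,ton=ton).items():
    d=(q-b)[:2];print(n,np.linalg.norm(d),np.degrees(np.arctan2(d[1],d[0])))
d=np.array(pl[0]-pl[1]);print("plate",np.degrees(np.arctan2(d[1],d[0])), np.degrees(np.arctan2(*(pl[2]-pl[1])[1::-1])))
E
```

```text
[0.5637 0.171  0.269 ] [0.5639 0.1713 0.243 ] [0.5812 0.1298 0.172 ] [0.5534 0.1044 0.116 ] [0.5813 0.1291 0.117 ]
cap 0.04478329707925385 113.03952303622748
slv 0.04490993861876378 112.60146555215061
ton 0.03765134458808935 -137.66175936250383
cap 0.045499051976081555 112.84104026713976
slv 0.04562685830758078 112.41041376475847
ton 0.03727133316546019 -138.61980466108986
plate 132.47273052441224 -137.6015707704799
```

The enlarged crop confirms it. The crank with its cap at (307,105) and hub at (328,147) stands on the beam above the pale blank, whose ends show on both sides. The tongue is at (304,163). The axis is at (0.581, 0.1295), the arm at 112.8° and the tongue at 222°, so it needs about 109° backward.

>>> {"method": "carry_out", "body": {
  "targets": [
    [87, -4, -36, 0, 0, 0, 0],
    [87, -3.5, -36, 0, 0, 0, 0],
    [60, 0, 0, 30, 0, 0, 0],
    [50, 0, 0, 35, 0, 0, 0],
    [50, 0, 0, 35, 0, 0, 0],
    [50, 0, 0, 30, 0, 0, 0],
    [50, 0, 0, 0, 0, 0, 0],
    [50, 0, 0, 0, 0, 0, 0]
  ]
}}

```text
time_s: 4.75
ee_pos: [0.5642, 0.1698, 0.2125]
eef_rot: [3.142, -0.001, 0.0]
wrist_force: [0.7, 0.3, 0.8]
width: 0.6
```

```bash
python3 - <<'E'
from h import *
print(ctrl.get_state())
im=ctrl.get_image("wrist");cv2.imwrite("pics/w2.png",im)
a=ctrl.get_image("scene")[130:250,270:430];b=ctrl.get_image("side")[120:240,200:360]
cv2.imwrite("pics/ss2.png",cv2.resize(np.hstack([a,b]),None,fx=2.5,fy=2.5,interpolation=cv2.INTER_CUBIC))
E
```

```text
{'time_s': 4.75, 'joints': array([ 0.31  ,  0.3791, -0.86  ,  1.5394,  0.2913,  1.3568, -0.5778]), 'qvel': array([-0.0048, -0.018 , -0.0102, -0.0369, -0.0001,  0.0045,  0.0016]), 'joint_torque': array([  0.2425, -50.4796,  -9.8006, -35.2148,   0.0038,  -0.1093,
        -0.0323]), 'ee_pos': array([0.5642, 0.1698, 0.2125]), 'eef_rot': array([ 3.1415, -0.0014,  0.0004]), 'wrist_force': array([0.7476, 0.3467, 0.7963]), 'wrist_torque': array([ 0.0169, -0.1136,  0.0087]), 'width': 0.5998689737406024}
```

View pics/w2.png

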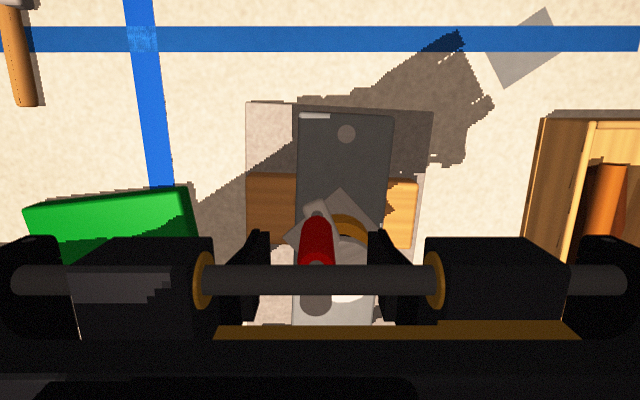

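View pics/ss2.png

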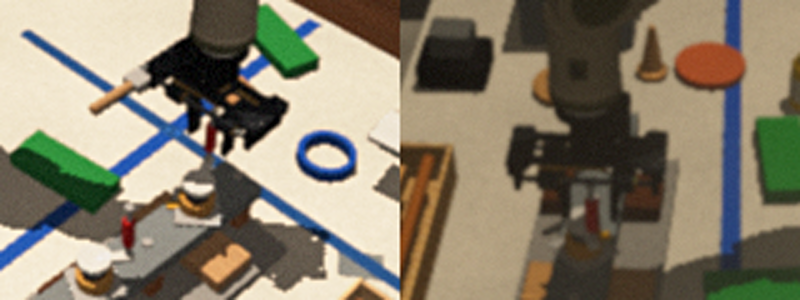

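>>> {"method": "carry_out", "body": {
  "targets": [
    [50, 0, -1.5, 0, 0, 0, 0],
    [10, 0, 0, 0, 0, 0, 0],
    [10, 0, 0, 0, 0, 0, 0],
    [10, 0, 0, 0, 0, 0, 0],
    [10, 0, 0, 0, 0, 0, 0],
    [10, 0, 0, 0, 0, 0, 0],
    [10, 0, 0, 0, 0, 0, 0],
    [10, 0, 0, 0, 0, 0, 0]
  ],
  "squeeze": 15
}}

```text
time_s: 5.7
ee_pos: [0.5639, 0.1718, 0.2115]
eef_rot: [-3.142, -0.0, 0.0]
wrist_force: [-0.6, -0.4, 0.7]
width: 0.187
```

```bash
python3 - <<'E'
from h import *
C=np.array([.5812,.1295]);
print(ctrl.get_state()); p=ctrl.get_state()["ee_pos"][:2]-C;print(np.linalg.norm(p),np.degrees(np.arctan2(p[1],p[0])))
im=ctrl.get_image("wrist");cv2.imwrite("pics/w3.png",im[150:350,150:480])
def rows(a0,a1,n):
    a=np.radians(np.linspace(a0,a1,n+1));P=45*np.c_[np.cos(a),-np.sin(a)];return np.round(np.diff(P,axis=0),1).tolist()
print("back 112.8->222 in 11:");print(rows(112.8,212.8,10))
E
```

```text
{'time_s': 5.7, 'joints': array([ 0.3064,  0.3809, -0.8602,  1.5397,  0.2925,  1.3557, -0.5811]), 'qvel': array([-0.0004, -0.0001,  0.0019, -0.0008,  0.0005, -0.001 ,  0.0005]), 'joint_torque': array([  0.1975, -53.0131, -10.4385, -37.61  ,   0.0735,  -0.09  ,
         0.0013]), 'ee_pos': array([0.5639, 0.1718, 0.2115]), 'eef_rot': array([-3.1416, -0.    ,  0.0002]), 'wrist_force': array([-0.5562, -0.3701,  0.7065]), 'wrist_torque': array([0.0497, 0.0277, 0.0498]), 'width': 0.1866800641954018}
0.04573044109596364 112.29343747229913
back 112.8->222 in 11:
[[-6.9, 3.7], [-6.2, 4.8], [-5.3, 5.8], [-4.2, 6.6], [-3.0, 7.3], [-1.7, 7.7], [-0.3, 7.8], [1.1, 7.8], [2.4, 7.5], [3.7, 6.9]]
```

View pics/w3.png

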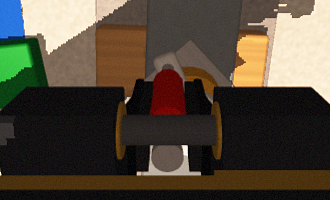

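The sleeve is gripped (opening 16 mm, on the red grip). Turning backward 80° now.

>>> {"method": "carry_out", "body": {
  "targets": [
    [10, -6.9, 3.7, 0, 0, 0, 0],
    [10, -6.2, 4.8, 0, 0, 0, 0],
    [10, -5.3, 5.8, 0, 0, 0, 0],
    [10, -4.2, 6.6, 0, 0, 0, 0],
    [10, -3, 7.3, 0, 0, 0, 0],
    [10, -1.7, 7.7, 0, 0, 0, 0],
    [10, -0.3, 7.8, 0, 0, 0, 0],
    [10, 1.1, 7.8, 0, 0, 0, 0]
  ]
}}

```text
time_s: 6.55
ee_pos: [0.5372, 0.1194, 0.2115]
eef_rot: [3.141, -0.0, -0.001]
wrist_force: [-1.8, 3.0, 0.1]
width: 0.188
```

>>> {"method": "carry_out", "body": {
  "targets": [
    [10, 1.1, 4, 0, 0, 0, 0],
    [10, 0, 0, 0, 0, 0, 0],
    [10, 0, 0, 0, 0, 0, 0],
    [10, 0, 0, 0, 0, 0, 0]
  ]
}}

```text
time_s: 6.95
ee_pos: [0.5386, 0.1159, 0.2114]
eef_rot: [3.141, -0.0, -0.0]
wrist_force: [0.5, -1.9, 0.3]
width: 0.189
```

```bash
cat >> h.py <<'E'
C=np.array([.5812,.1295])
def snap(tag):
    s=ctrl.get_state();p=s["ee_pos"][:2]-C
    print(s["time_s"],s["ee_pos"],"r",np.linalg.norm(p),"ang",np.degrees(np.arctan2(p[1],p[0]))%360,s["wrist_force"],s["width"])
    f=lambda im,x,y,w=100,h=75:cv2.resize(im[y:y+h,x:x+w],None,fx=4,fy=4,interpolation=cv2.INTER_CUBIC)
    W=ctrl.get_image("wrist");S=ctrl.get_image("scene");D=ctrl.get_image("side")
    cv2.imwrite(f"pics/{tag}.png",np.vstack([np.hstack([f(S,300,165),f(D,225,170)]),cv2.resize(W[160:360,190:456],(800,300*2))[:300]]))
    cv2.imwrite(f"pics/{tag}_w.png",W);cv2.imwrite(f"pics/{tag}_s.png",S);cv2.imwrite(f"pics/{tag}_d.png",D)
E
python3 -c "
from h import *
snap('a1')"
```

```text
6.95 [0.5386 0.1159 0.2114] r 0.04472389364328228 ang 197.72393804251658 [ 0.5083 -1.9005  0.2977] 0.1889406599240583
```

View pics/a1.png

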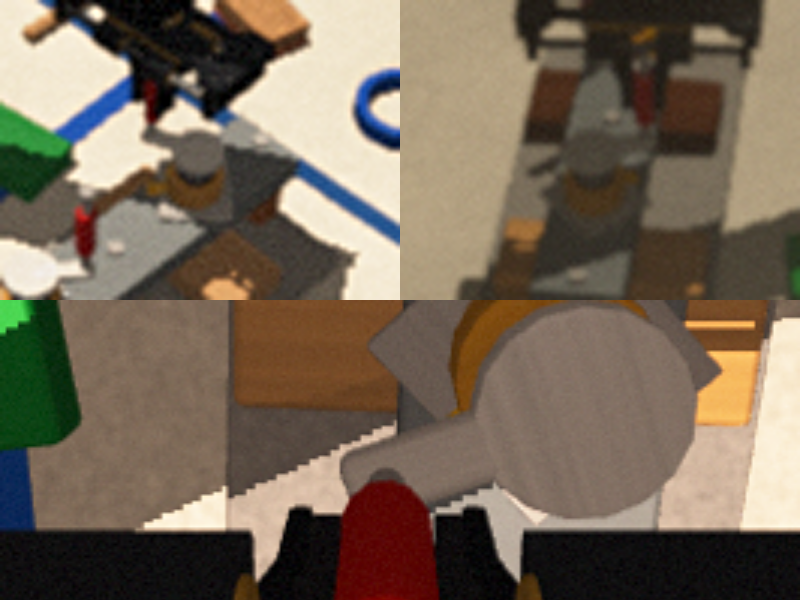

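```bash
python3 - <<'E'
from h import *
def rows(a):
    a=np.radians(a);P=45*np.c_[np.cos(a),-np.sin(a)];return np.round(np.diff(P,axis=0),1).tolist()
print(rows([197.7,206,214,217,220,223,226,229,232]))
# overlay prediction
W=cv2.imread("pics/a1_w.png")
def ov(W,lifts,x=190,y=160):
    pass
W=cv2.resize(W[150:300,190:456],None,fx=3,fy=3,interpolation=cv2.INTER_CUBIC)
for L,col in((0.0092,(0,255,0)),(-0.0008,(0,0,255))):
    t=np.linspace(0,2*np.pi,60);P=[proj("wrist",[C[0]+.024*np.cos(a),C[1]+.024*np.sin(a),.165+L]) for a in t]
    P=(np.array(P)-[190,150]+.5)*3;cv2.polylines(W,[P.astype(int).reshape(-1,1,2)],True,col,1)
cv2.imwrite("pics/a1o.png",W)
E
```

```text
[[2.4, 6.0], [3.1, 5.4], [1.4, 1.9], [1.5, 1.8], [1.6, 1.8], [1.7, 1.7], [1.7, 1.6], [1.8, 1.5]]
```

View pics/a1o.png

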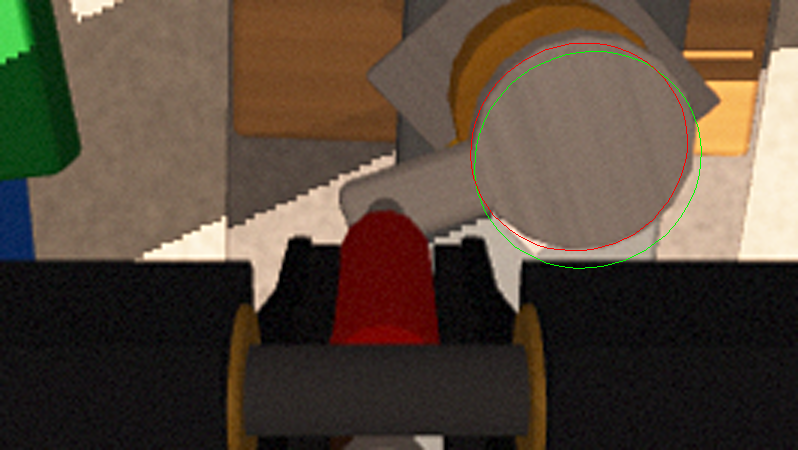

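>>> {"method": "carry_out", "body": {
  "targets": [
    [10, 2.4, 6, 0, 0, 0, 0],
    [10, 3.1, 5.5, 0, 0, 0, 0],
    [10, 0, 0, 0, 0, 0, 0],
    [10, 0, 0, 0, 0, 0, 0],
    [10, 0, 0, 0, 0, 0, 0]
  ]
}}

```text
time_s: 7.6
ee_pos: [0.5444, 0.1043, 0.2116]
eef_rot: [3.141, -0.001, 0.001]
wrist_force: [0.7, -2.1, 0.1]
width: 0.19
```

```bash
cat >> h.py <<'E'
def over(tag):
    snap(tag)
    W=cv2.imread(f"pics/{tag}_w.png")
    W=cv2.resize(W[130:300,190:456],None,fx=3,fy=3,interpolation=cv2.INTER_CUBIC)
    for L,col in((0.0095,(0,255,0)),(0,(0,0,255)),(-.01,(255,0,255))):
        t=np.linspace(0,2*np.pi,60);P=[proj("wrist",[C[0]+.024*np.cos(a),C[1]+.024*np.sin(a),.165+L]) for a in t]
        P=(np.array(P)-[190,130]+.5)*3;cv2.polylines(W,[P.astype(int).reshape(-1,1,2)],True,col,1)
    cv2.imwrite(f"pics/{tag}o.png",W)
E
python3 -c "
from h import *
over('a2')"
```

```text
7.6 [0.5444 0.1043 0.2116] r 0.04462619694815814 ang 214.35351297475324 [ 0.707  -2.076   0.1022] 0.1898619845205132
```

View pics/a2o.png

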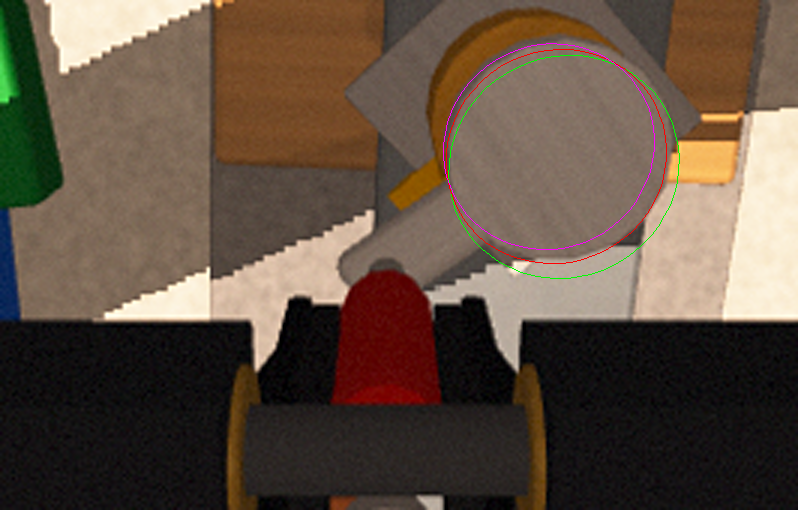

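>>> {"method": "carry_out", "body": {
  "targets": [
    [10, 2, 2.5, 0, 0, 0, 0],
    [10, 0, 0, 0, 0, 0, 0],
    [10, 0, 0, 0, 0, 0, 0],
    [10, 0, 0, 0, 0, 0, 0]
  ]
}}

```text
time_s: 8.15
ee_pos: [0.546, 0.1023, 0.2115]
eef_rot: [3.142, 0.0, -0.0]
wrist_force: [-0.9, -0.0, 0.4]
width: 0.187
```

```bash
python3 -c "
from h import *
over('a3')
f=lambda n,x,y:cv2.resize(cv2.imread(n)[y:y+75,x:x+100],None,fx=4,fy=4,interpolation=cv2.INTER_CUBIC)
cv2.imwrite('pics/cmp3.png',np.vstack([np.hstack([f('pics/a2_s.png',310,170),f('pics/a2_d.png',225,170)]),np.hstack([f('pics/a3_s.png',310,170),f('pics/a3_d.png',225,170)])]))"
```

```text
8.15 [0.546  0.1023 0.2115] r 0.04448492676300822 ang 217.66394630271853 [-0.8614 -0.0299  0.4179] 0.186780417391023
```

View pics/a3o.png

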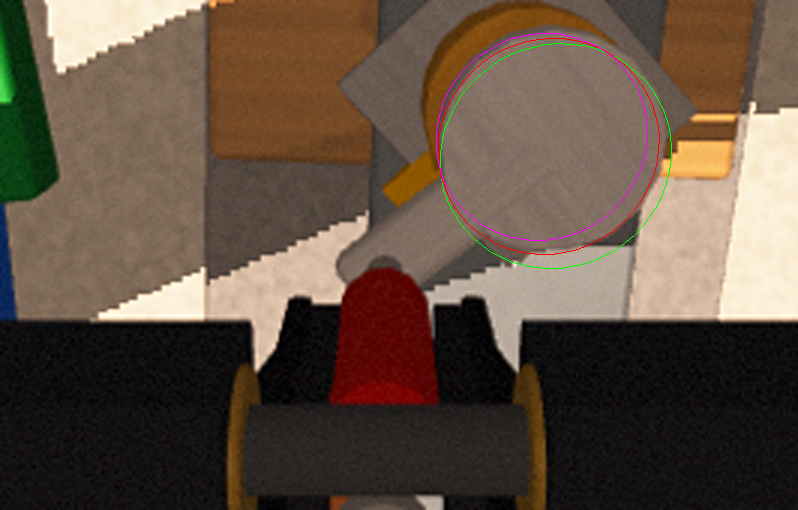

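View pics/cmp3.png

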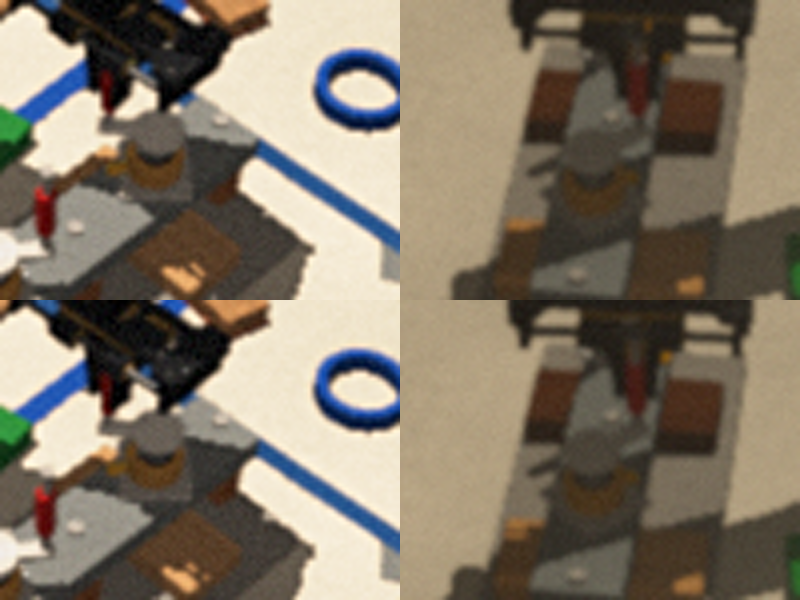

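>>> {"method": "carry_out", "body": {
  "targets": [
    [10, 1.4, 1.7, 0, 0, 0, 0],
    [10, 0, 0, 0, 0, 0, 0],
    [10, 0, 0, 0, 0, 0, 0],
    [10, 0, 0, 0, 0, 0, 0]
  ]
}}

```text
time_s: 8.7
ee_pos: [0.5476, 0.1004, 0.2116]
eef_rot: [3.141, -0.0, 0.0]
wrist_force: [-0.5, -0.6, -0.5]
width: 0.186
```

```bash
cat >> h.py <<'E'
def cmp(a,b):
    f=lambda n,x,y:cv2.resize(cv2.imread(n)[y:y+75,x:x+100],None,fx=4,fy=4,interpolation=cv2.INTER_CUBIC)
    r=[]
    for t in(a,b):
        W=cv2.imread(f"pics/{t}_w.png")[130:243,220:420]
        r.append(np.hstack([f(f'pics/{t}_s.png',310,170),cv2.resize(W,(400,300) if 0 else (400,226)) if 0 else cv2.resize(W[:,25:175],(400,300),interpolation=cv2.INTER_CUBIC)]))
    cv2.imwrite(f'pics/cmp_{b}.png',np.vstack(r))
E
python3 -c "
from h import *
over('a4');cmp('a3','a4')"
```

```text
8.7 [0.5476 0.1004 0.2116] r 0.044482173385380804 ang 220.87376067664547 [-0.4566 -0.6301 -0.4891] 0.18606848949944102
```

View pics/cmp_a4.png

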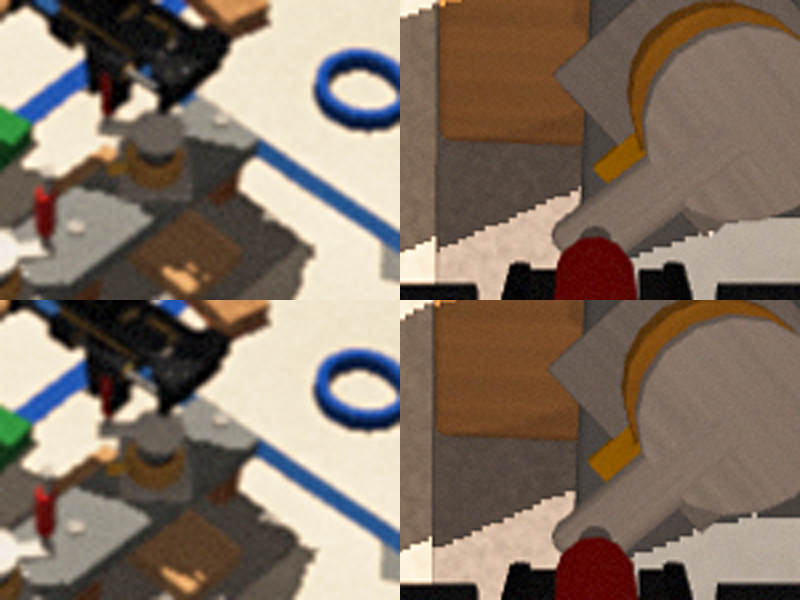

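>>> {"method": "carry_out", "body": {
  "targets": [
    [10, 1.2, 1.4, 0, 0, 0, 0],
    [10, 0, 0, 0, 0, 0, 0],
    [10, 0, 0, 0, 0, 0, 0],
    [10, 0, 0, 0, 0, 0, 0]
  ]
}}

```text
time_s: 9.25
ee_pos: [0.5487, 0.0991, 0.2115]
eef_rot: [3.141, -0.0, 0.0]
wrist_force: [0.2, -0.5, 0.4]
width: 0.188
```

```bash
python3 -c "
from h import *
over('a5');cmp('a4','a5')"
```

```text
9.25 [0.5487 0.0991 0.2115] r 0.044520094181527956 ang 223.04263111275304 [ 0.2302 -0.4997  0.4052] 0.1880046237368269
```

View pics/cmp_a5.png

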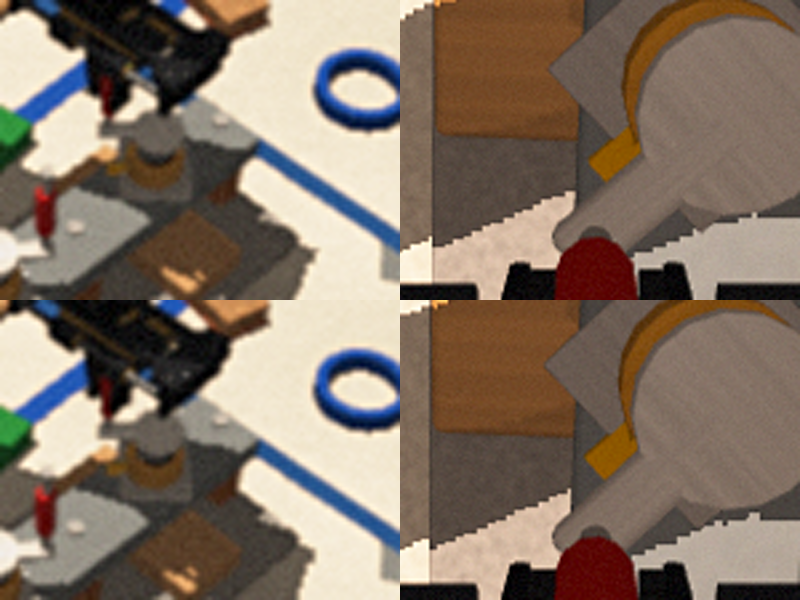

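```bash
cat >> h.py <<'E'
def over2(tag,lifts,ang,C=C):
    W=cv2.imread(f"pics/{tag}_w.png");x0,y0,k=250,115,6
    W=cv2.resize(W[y0:y0+100,x0:x0+133],None,fx=k,fy=k,interpolation=cv2.INTER_CUBIC)
    def pl(P,col,cl=True):
        P=(np.array([proj("wrist",p) for p in P])-[x0,y0]+.5)*k;cv2.polylines(W,[P.astype(int).reshape(-1,1,2)],cl,col,1)
    t=np.linspace(0,2*np.pi,60)
    for L,col in lifts: pl([[C[0]+.024*np.cos(a),C[1]+.024*np.sin(a),.165+L] for a in t],col)
    pl([[C[0]+.026*np.cos(a),C[1]+.026*np.sin(a),.141] for a in t],(255,255,0))
    R=lambda th,x,y:(C[0]+x*np.cos(th)-y*np.sin(th),C[1]+x*np.sin(th)+y*np.cos(th))
    th=np.radians(222);pl([[*R(th,x,y),.116] for x,y in[(.026,.006),(.043,.006),(.043,-.006),(.026,-.006)]],(255,255,0))
    th=np.radians(ang);L=lifts[0][0];pl([[*R(th,x,y),.165+L] for x,y in[(.02,.008),(.054,.008),(.054,-.008),(.02,-.008)]],(0,255,0))
    cv2.imwrite(f"pics/{tag}p.png",W)
E
python3 -c "
from h import *
over2('a5',[(.0095,(0,255,0)),(0,(0,0,255))],223)"
```

```text
(no output)
```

View pics/a5p.png

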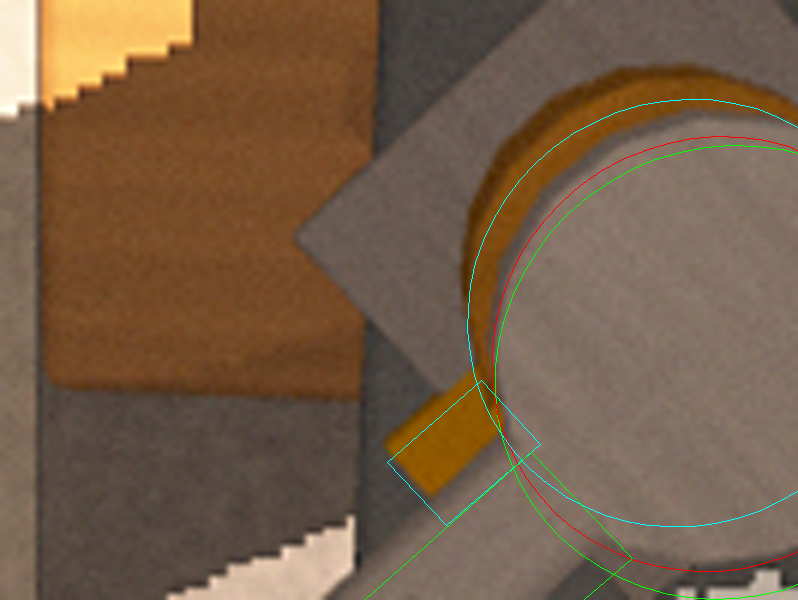

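>>> {"method": "carry_out", "body": {
  "targets": [
    [10, 1.1, 1.1, 0, 0, 0, 0],
    [10, 0, 0, 0, 0, 0, 0],
    [10, 0, 0, 0, 0, 0, 0],
    [10, 0, 0, 0, 0, 0, 0]
  ]
}}

```text
time_s: 9.8
ee_pos: [0.5499, 0.0979, 0.2116]
eef_rot: [3.141, -0.0, 0.0]
wrist_force: [0.2, -1.4, -0.8]
width: 0.188
```

```bash
python3 -c "
from h import *
over('a6');cmp('a5','a6')"
```

```text
9.8 [0.5499 0.0979 0.2116] r 0.044509327884529465 ang 225.2643014138313 [ 0.1719 -1.4481 -0.7713] 0.18789243594553298
```

View pics/cmp_a6.png

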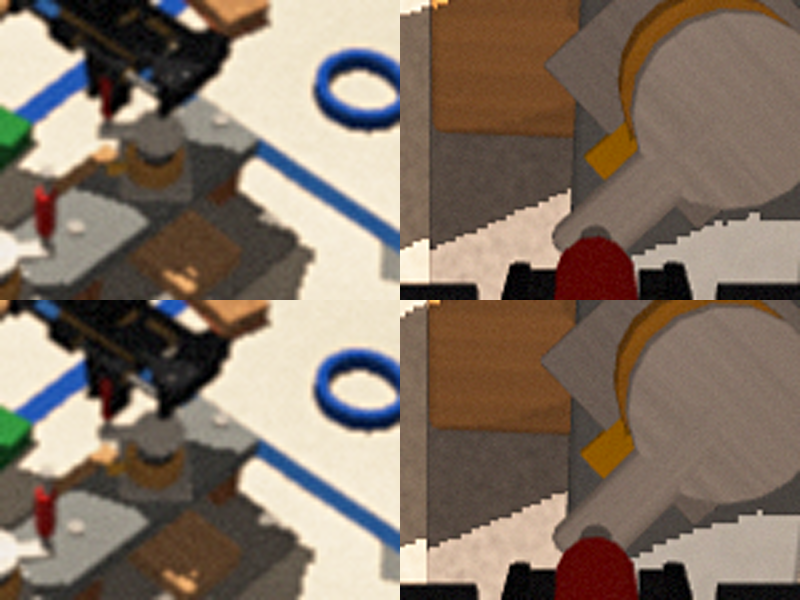

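```bash
python3 -c "
from h import *
W=cv2.imread('pics/a6_w.png');cv2.imwrite('pics/a6big.png',cv2.resize(W[115:240,270:430],None,fx=4.8,fy=4.8,interpolation=cv2.INTER_CUBIC))
for t in ['a1','a6']:
  S=cv2.imread(f'pics/{t}_s.png');cv2.imwrite(f'pics/{t}sb.png',cv2.resize(S[185:235,325:375],None,fx=8,fy=8,interpolation=cv2.INTER_CUBIC))
a=cv2.imread('pics/scene0.png');a=cv2.resize(a[185:235,325:375],None,fx=5,fy=5,interpolation=cv2.INTER_CUBIC)
cv2.imwrite('pics/sb.png',np.hstack([a]+[cv2.convertScaleAbs(cv2.resize(cv2.imread(f'pics/{t}_s.png')[185:235,325:375],None,fx=5,fy=5,interpolation=cv2.INTER_CUBIC),alpha=1.6) for t in('a1','a6')]))
"
```

```text
(no output)
```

View pics/a6big.png

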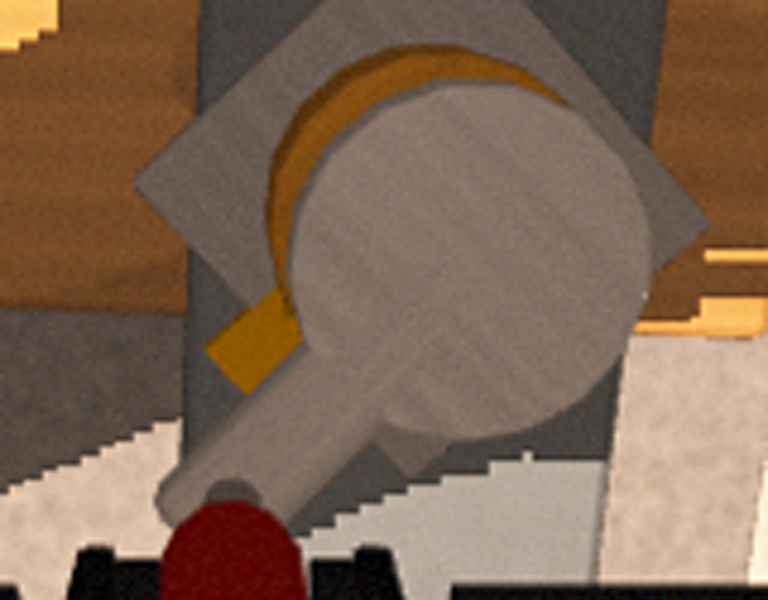

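View pics/sb.png

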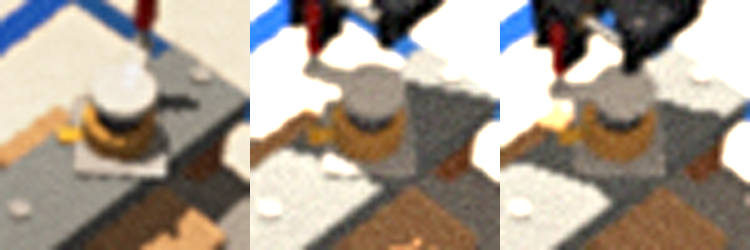

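```bash
python3 -c "
from h import *
w=lambda x,y,z:atz('wrist',270+(x+.5)/4.8-.5,115+(y+.5)/4.8-.5,z)
a=lambda p,q:(np.degrees(np.arctan2(*(q-p)[1::-1]))%360,np.linalg.norm(q-p))
for z in(.165,.175):
  print(a(w(470,260,z),w(233,488,z)),'hub diam',np.linalg.norm(w(290,250,z)-w(650,250,z)),w(470,260,z))
  print('edges',a(w(305,350,z),w(160,490,z)),a(w(375,440,z),w(290,522,z)))
print('plate',a(w(330,0,.117),w(133,180,.117)),a(w(133,180,.117),w(250,305,.117)),a(w(520,0,.117),w(707,225,.117)))
print('tong',a(w(280,290,.116),w(205,350,.116)),a(w(300,345,.116),w(245,393,.116)),w(.5*(133+707),.5*(180+225),.117))
"
```

```text
(np.float64(225.47417773054488), np.float64(0.04553273825197328)) hub diam 0.04840782741806648 [0.5816 0.1321 0.165 ]
edges (np.float64(225.2223462351543), np.float64(0.028541259594379198)) (np.float64(226.02243401165904), np.float64(0.01685601857182071))
(np.float64(225.47417773054477), np.float64(0.04335269836690286)) hub diam 0.04609013253362987 [0.5801 0.1341 0.175 ]
edges (np.float64(225.22234623515433), np.float64(0.027174746472730923)) (np.float64(226.0224340116589), np.float64(0.016048977436128337))
plate (np.float64(221.98934187274492), np.float64(0.0426684847013928)) (np.float64(312.5640255937282), np.float64(0.028351818349185553)) (np.float64(312.17293077135497), np.float64(0.048501426443075535))
tong (np.float64(219.40216953545027), np.float64(0.016294512692708575)) (np.float64(222.2502213006829), np.float64(0.01252202645947259)) [0.5803 0.1325 0.117 ]
```

```bash
cat > m.py <<'E'
from h import *
import sys
# camera height from ee: cam offset const; use stored ee
ee={'w1':(.5713,.0995,.3413),'a1':(.5386,.1159,.2114),'a2':(.5444,.1043,.2116),'a3':(.546,.1023,.2115),'a4':(.5476,.1004,.2116),'a5':(.5487,.0991,.2115),'a6':(.5499,.0979,.2116)}
c=ctrl.camera_info("wrist");E=np.array(c["extrinsics"]);now=ctrl.get_state()["ee_pos"]
for t,e in ee.items():
    im=cv2.imread(f"pics/{t}.png" if t=='w1' else f"pics/{t}_w.png").astype(float)
    E2=E.copy();E2[:3,3]+=np.array(e)-now;cc=dict(c,extrinsics=E2)
    p=proj("w",[C[0],C[1]+.002,.170],cc);v=int(round(p[1]));u=int(round(p[0]))
    row=cv2.GaussianBlur(im,(3,3),.7)[v-2:v+3].mean(0)
    g=np.abs(np.gradient(row,axis=0)).sum(1)
    Lw=slice(u-50,u-15);Rw=slice(u+15,u+50)
    print(t,u,v,"L",[(i,round(g[i])) for i in range(u-50,u-15) if g[i]>12 and g[i]>=g[i-1] and g[i]>g[i+1]],"R",[(i,round(g[i])) for i in range(u+15,u+50) if g[i]>12 and g[i]>=g[i-1] and g[i]>g[i+1]])
E
python3 m.py
```

```text
w1 328 148 L [(294, 22), (296, 16), (305, 34)] R [(350, 30), (364, 12), (373, 16)]
a1 384 199 L [(334, 15), (348, 27)] R [(421, 74)]
a2 376 181 L [(334, 35), (339, 47)] R [(415, 55)]
a3 374 178 L [(332, 37), (336, 44)] R [(411, 49), (415, 99)]
a4 371 175 L [(330, 38), (334, 45)] R [(409, 42), (416, 25)]
a5 370 173 L [(328, 36), (332, 49)] R [(407, 38)]
a6 368 171 L [(327, 35), (330, 52)] R [(405, 37)]
```

```bash
python3 -c "
from h import *
w3=np.zeros((400,640,3),np.uint8);w3[150:350,150:480]=cv2.imread('pics/w3.png')
r=[cv2.convertScaleAbs(cv2.resize(i[195:235,298:340],None,fx=6,fy=6,interpolation=cv2.INTER_CUBIC),alpha=1.5) for i in [w3]+[cv2.imread(f'pics/{t}_w.png') for t in('a1','a2','a3','a4','a6')]]
cv2.imwrite('pics/pin.png',np.vstack([np.hstack(r[:3]),np.hstack(r[3:])]))
for z in (.162,.165,.172,.1745):
  print(z,proj('wrist',[*ctrl.get_state()['ee_pos'][:2],z]))
print(proj('wrist',[*ctrl.get_state()['ee_pos'][:2],.193]))
"
```

```text
0.162 [318.3454 217.2972]
0.165 [318.3431 218.7702]
0.172 [318.3375 222.3616]
0.1745 [318.3354 223.6996]
[318.3184 234.6309]
```

View pics/pin.png

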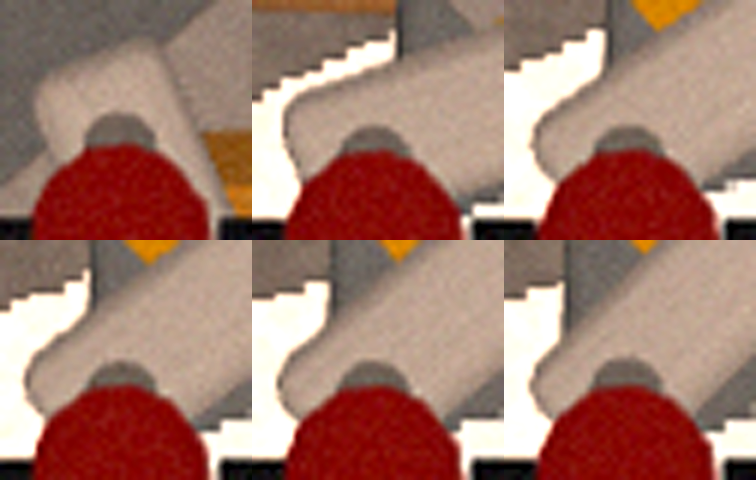

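No drop yet: the pin-to-sleeve gap is unchanged from a1 to a6. I'll keep going in 2° steps.

>>> {"method": "carry_out", "body": {
  "targets": [
    [10, 1.1, 1.1, 0, 0, 0, 0],
    [10, 0, 0, 0, 0, 0, 0],
    [10, 0, 0, 0, 0, 0, 0],
    [10, 0, 0, 0, 0, 0, 0]
  ]
}}

```text
time_s: 10.35
ee_pos: [0.5509, 0.0969, 0.2116]
eef_rot: [3.141, -0.0, 0.0]
wrist_force: [0.9, -0.5, 0.7]
width: 0.189
```

```bash
cat >> h.py <<'E'
def pin(tags):
    r=[cv2.convertScaleAbs(cv2.resize(i[190:235,290:345],None,fx=6,fy=6,interpolation=cv2.INTER_CUBIC),alpha=1.5) for i in [cv2.imread(f'pics/{t}_w.png') for t in tags]]
    cv2.imwrite('pics/pin_%s.png'%tags[-1],np.hstack(r))
E
python3 -c "
from h import *
snap('a7');pin(['a6','a7'])"
```

```text
10.35 [0.5509 0.0969 0.2116] r 0.044513148337579383 ang 227.14157597876593 [ 0.8782 -0.5229  0.6817] 0.18937180711929485
```

View pics/pin_a7.png

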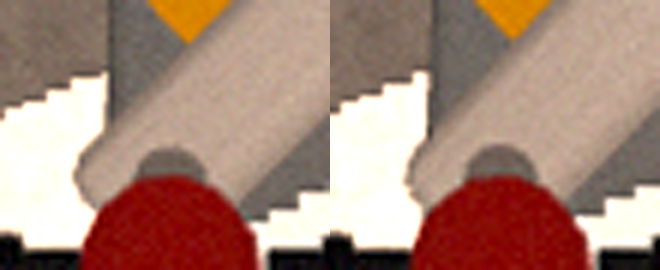

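>>> {"method": "carry_out", "body": {
  "targets": [
    [10, 0, 0, 0, 0, 0, 0],
    [10, 0, 0, 0, 0, 0, 0]
  ]
}}

```text
time_s: 10.7
ee_pos: [0.5509, 0.0969, 0.2116]
eef_rot: [3.141, -0.0, 0.0]
wrist_force: [1.6, -1.6, -0.1]
width: 0.186
```

```bash
python3 -c "
from h import *
snap('a8');pin(['a5','a7','a8'])"
```

```text
10.7 [0.5509 0.0969 0.2116] r 0.044520365768807905 ang 227.05863974421572 [ 1.5651 -1.633  -0.0977] 0.18598080892854627
```

View pics/pin_a8.png

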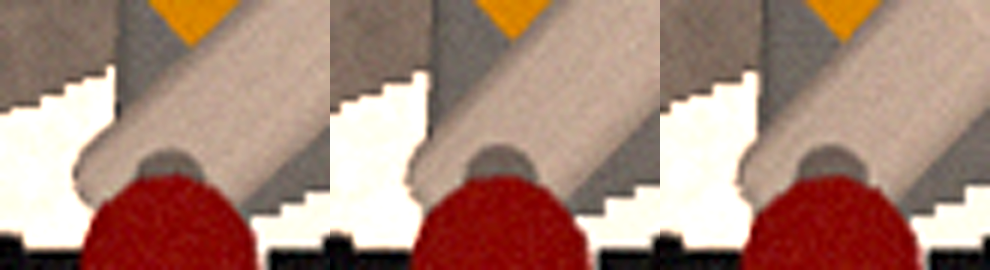

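View pics/a8.png

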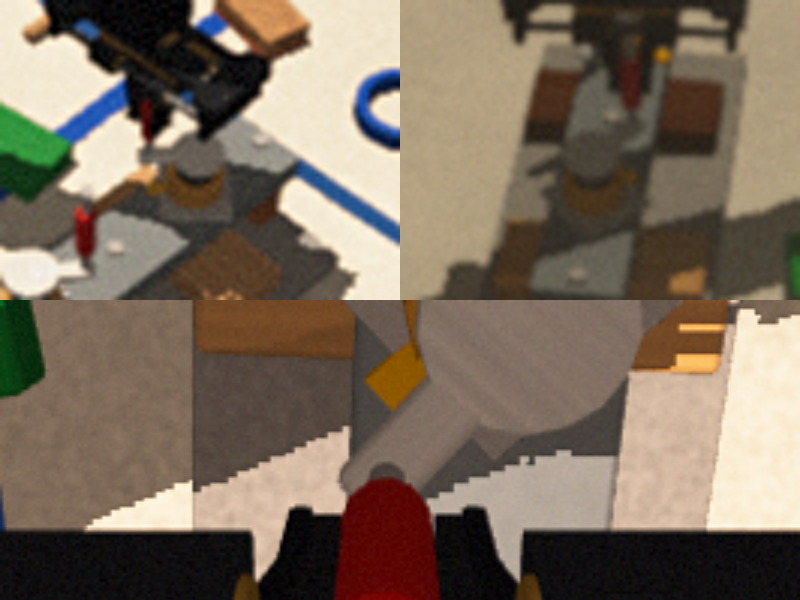

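```bash
python3 -c "
from h import *
r=[]
for t in ['scene0','a1_s','a3_s','a8_s']:
  i=cv2.imread(f'pics/{t}.png')[190:225,330:370]
  if t!='scene0': i=cv2.convertScaleAbs(i,alpha=1.7)
  r.append(cv2.resize(i,None,fx=9,fy=8.5,interpolation=cv2.INTER_CUBIC))
cv2.imwrite('pics/g.png',np.vstack([np.hstack(r[:2]),np.hstack(r[2:])]))
for L in(.01,.007,0): print(L,proj('scene',[.5812,.130,.165+L]),proj('scene',[.5812,.130,.141]))
"
```

```text
0.01 [348.8305 201.9945] [348.1471 208.2629]
0.007 [348.7692 202.5567] [348.1471 208.2629]
0 [348.6269 203.8617] [348.1471 208.2629]
```

View pics/g.png

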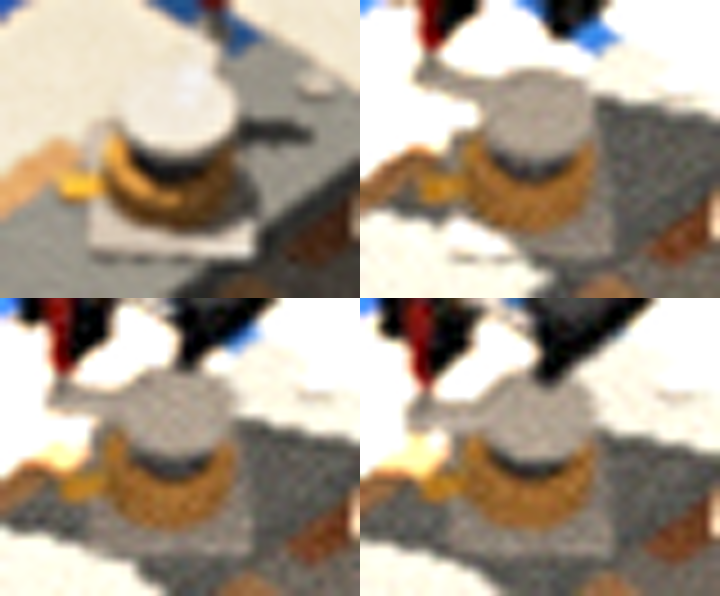

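```bash
cat > fit.py <<'E'
from h import *
from scipy.optimize import minimize
from scipy.ndimage import map_coordinates
import sys,json,os
def fit(tag,e):
    c=ctrl.camera_info("wrist");E=np.array(c["extrinsics"]);now=ctrl.get_state()["ee_pos"]
    E=E.copy();E[:3,3]+=np.array(e)-now
    im=cv2.GaussianBlur(cv2.imread(f"pics/{tag}.png" if tag=='w1' else f"pics/{tag}_w.png"),(0,0),0.8).astype(float)
    def samp(P):
        q=(P-E[:3,3])@E[:3,:3];u=c["fx"]*q[:,0]/q[:,2]+c["cx"];v=c["fy"]*q[:,1]/q[:,2]+c["cy"]
        return np.stack([map_coordinates(im[:,:,k],[v,u],order=1) for k in range(3)],1)
    def circ(x,y,z,r,t): return np.c_[x+r*np.cos(t),y+r*np.sin(t),np.full(t.size,z)]
    crank=np.degrees(np.arctan2(e[1]-.1298,e[0]-.5813))%360
    t=np.radians(np.arange(0,360,2.)); 
    d=(np.degrees(t)-crank+180)%360-180
    th=t[np.abs(d)>28]
    # fingers hide low y only if outside; skip
    tb=np.radians(np.arange(60,170,2.)) 
    tb=tb[np.abs((np.degrees(tb)-crank+180)%360-180)>30]
    def cost(p):
        x,y,z=p[0]/1000,p[1]/1000,p[2]/1000;dr=.0006
        g=np.abs(samp(circ(x,y,z,.024+dr,th))-samp(circ(x,y,z,.024-dr,th))).sum(1)
        b=np.abs(samp(circ(x,y,.141,.026+dr,tb))-samp(circ(x,y,.141,.026-dr,tb))).sum(1)
        return -np.minimum(g,40).mean()-W*np.minimum(b,60).mean()
    out=[]
    for W in (0,1):
        best=None
        for z in range(155,180,3):
            for dy in(0,2.5,5):
                r=minimize(cost,[581.3,130+dy,z],method="Nelder-Mead",options=dict(initial_simplex=np.array([[581.3,130+dy,z],[583,130+dy,z],[581.3,132+dy,z],[581.3,130+dy,z+3]])))
                if best is None or r.fun<best.fun:best=r
        out.append((np.round(best.x,1),round(best.fun,1)))
    return out
if __name__=="__main__":
    ee={'w1':(.5713,.0995,.3413),'a1':(.5386,.1159,.2114),'a2':(.5444,.1043,.2116),'a3':(.546,.1023,.2115),'a4':(.5476,.1004,.2116),'a5':(.5487,.0991,.2115),'a6':(.5499,.0979,.2116),'a7':(.5509,.0969,.2116),'a8':(.5509,.0969,.2116)}
    for t,e in ee.items(): print(t,fit(t,e))
E
python3 fit.py
```

```text
w1 [(array([581.2, 130.1, 158. ]), np.float64(-34.5)), (array([581.9, 128.2, 149. ]), np.float64(-65.3))]
a1 [(array([581.5, 130.9, 168.1]), np.float64(-40.0)), (array([581. , 132. , 170.6]), np.float64(-80.7))]
a2 [(array([581.5, 130.8, 167.9]), np.float64(-39.6)), (array([578.8, 133.5, 177.5]), np.float64(-94.4))]
a3 [(array([580.7, 132.1, 170.1]), np.float64(-39.7)), (array([579. , 133.3, 177.1]), np.float64(-93.5))]
a4 [(array([582.1, 131.1, 166.7]), np.float64(-39.7)), (array([579.1, 133.3, 175.4]), np.float64(-94.0))]
a5 [(array([582.1, 131.1, 165.8]), np.float64(-39.9)), (array([579.2, 133.1, 174.8]), np.float64(-94.2))]
a6 [(array([582.1, 130.9, 165.1]), np.float64(-39.7)), (array([579.4, 133.1, 173.2]), np.float64(-94.8))]
a7 [(array([581.9, 131.2, 163.8]), np.float64(-39.8)), (array([579.4, 133. , 171.4]), np.float64(-95.2))]
a8 [(array([582.1, 131. , 163.5]), np.float64(-39.7)), (array([579.4, 133. , 172.2]), np.float64(-95.3))]
```

>>> {"method": "carry_out", "body": {
  "targets": [
    [10, 0, 0, 0, 0, 0, 0],
    [10, 0, 0, 0, 0, 0, 0],
    [10, 0, 0, 0, 0, 0, 0],
    [10, 0, 0, 0, 0, 0, 0],
    [10, 0, 0, 0, 0, 0, 0],
    [10, 0, 0, 0, 0, 0, 0],
    [10, 0, 0, 0, 0, 0, 0],
    [10, 0, 0, 0, 0, 0, 0]
  ]
}}

```text
time_s: 11.65
ee_pos: [0.5508, 0.097, 0.2116]
eef_rot: [3.142, -0.0, 0.0]
wrist_force: [1.2, -0.9, -0.2]
width: 0.187
```

```bash
python3 -c "
from h import *
from fit import fit
snap('a9');pin(['a7','a8','a9'])
print(fit('a9',ctrl.get_state()['ee_pos']))"
```

```text
11.65 [0.5508 0.097  0.2116] r 0.044507263377723705 ang 226.9659856278696 [ 1.1634 -0.8892 -0.247 ] 0.18747430052775688
[(array([581.7, 131.4, 164.7]), np.float64(-39.8)), (array([579.3, 133. , 172.4]), np.float64(-95.1))]
```

View pics/pin_a9.png

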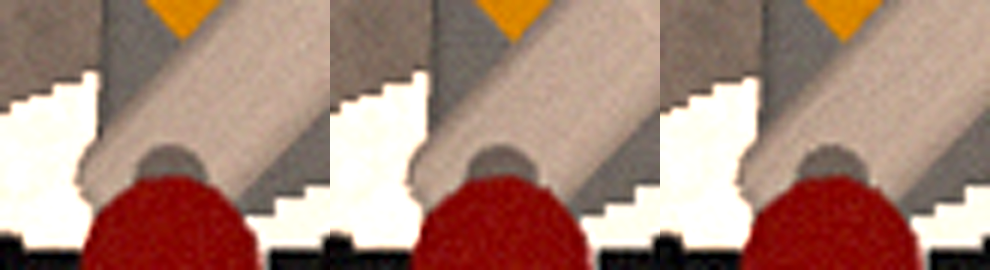

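>>> {"method": "carry_out", "body": {
  "targets": [
    [10, 1.1, 1.1, 0, 0, 0, 0],
    [10, 0, 0, 0, 0, 0, 0],
    [10, 0, 0, 0, 0, 0, 0],
    [10, 0, 0, 0, 0, 0, 0]
  ]
}}

```text
time_s: 12.2
ee_pos: [0.5518, 0.0961, 0.2115]
eef_rot: [-3.141, -0.0, 0.0]
wrist_force: [-0.5, 0.1, 0.0]
width: 0.19
```

```bash
python3 -c "
from h import *
from fit import fit
snap('b1');pin(['a4','a9','b1'])
print(fit('b1',ctrl.get_state()['ee_pos']))"
```

```text
12.2 [0.5518 0.0961 0.2115] r 0.04454217440489043 ang 228.66074470172651 [-0.4546  0.0767  0.0343] 0.18988916125899408
[(array([581.6, 131.4, 157.4]), np.float64(-39.8)), (array([579.5, 132.9, 164.4]), np.float64(-95.3))]
```

View pics/pin_b1.png

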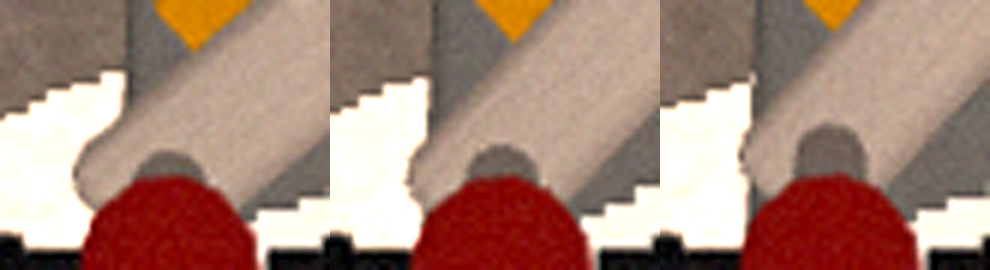

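View pics/b1.png

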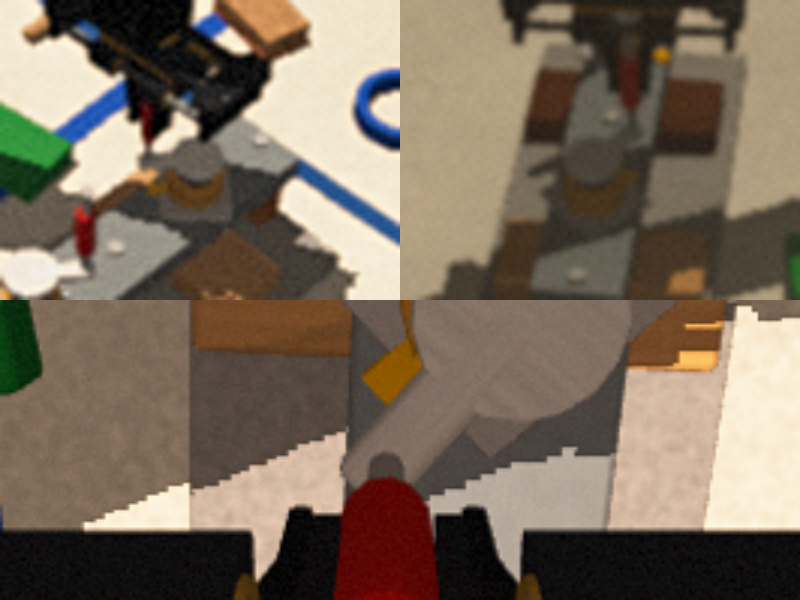

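>>> {"method": "carry_out", "body": {
  "targets": [
    [10, 0, 0, 0, 0, 0, 0],
    [10, 0, 0, 0, 0, 0, 0],
    [10, 0, 0, 0, 0, 0, 0]
  ]
}}

```text
time_s: 12.65
ee_pos: [0.5519, 0.0959, 0.2115]
eef_rot: [-3.142, 0.0, 0.0]
wrist_force: [-0.7, 1.9, -0.7]
width: 0.191
```

```bash
python3 -c "
from h import *
from fit import fit
snap('b2');pin(['b1','b2'])
print(fit('b2',ctrl.get_state()['ee_pos']))
W=cv2.imread('pics/b2_w.png');cv2.imwrite('pics/b2big.png',cv2.resize(W[110:235,270:430],None,fx=4.8,fy=4.8,interpolation=cv2.INTER_CUBIC))
r=[]
for t in ['a1_s','a3_s','a9_s','b2_s']:
  i=cv2.imread(f'pics/{t}.png')[190:225,330:370]
  i=cv2.convertScaleAbs(i,alpha=1.7)
  r.append(cv2.resize(i,None,fx=9,fy=8.5,interpolation=cv2.INTER_CUBIC))
cv2.imwrite('pics/g2.png',np.vstack([np.hstack(r[:2]),np.hstack(r[2:])]))
"
```

```text
12.65 [0.5519 0.0959 0.2115] r 0.044593941011118285 ang 228.8858063800571 [-0.6757  1.9172 -0.7499] 0.1906724328060263
[(array([582.1, 130.9, 155.8]), np.float64(-39.8)), (array([579.5, 133. , 164.3]), np.float64(-94.6))]
```

View pics/b2big.png

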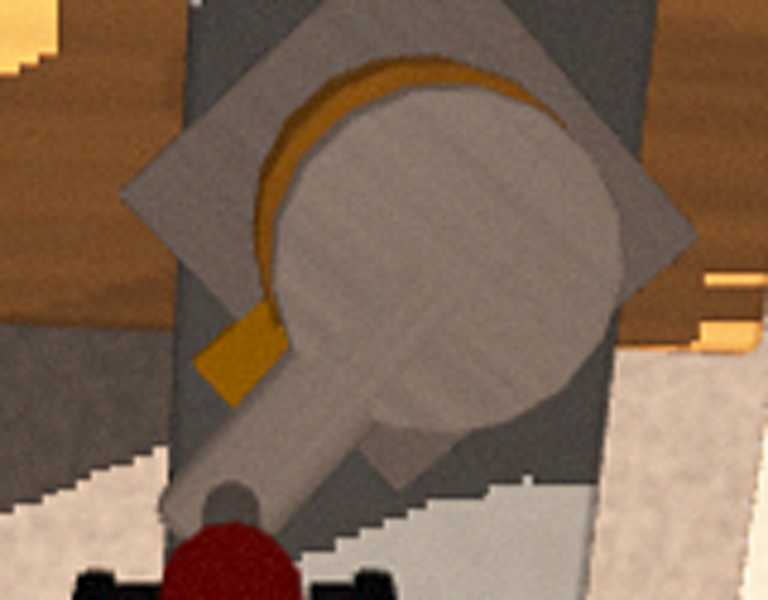

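View pics/g2.png

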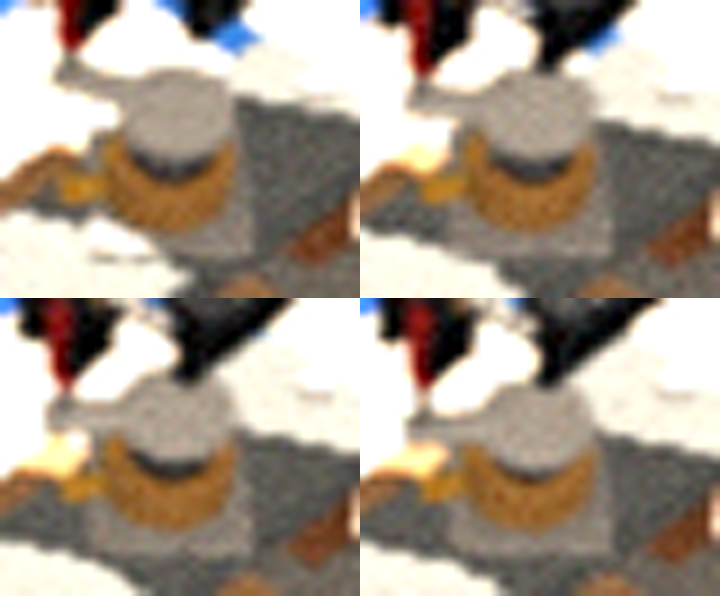

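It dropped: the hub fit falls 8 mm in that one step and the pin-to-sleeve gap jumps. Next is one full turn forward, closing the circle at this same point. I'll lower the hand 0.2 mm per 10° so the sleeve stays within its float.

```bash
python3 -c "
from h import *
a=np.radians(229.2-10*np.arange(37));P=45.1*np.c_[np.cos(a),-np.sin(a)];d=np.round(np.diff(P,axis=0),1)
print(d.sum(0))
for i in range(0,36,8): print(d[i:i+8].tolist())"
```

```text
[ 0. -0.]
[[-5.5, -5.6], [-4.4, -6.5], [-3.2, -7.2], [-1.9, -7.6], [-0.6, -7.8], [0.8, -7.8], [2.1, -7.6], [3.4, -7.1]]
[[4.6, -6.4], [5.6, -5.5], [6.5, -4.4], [7.2, -3.2], [7.6, -1.9], [7.8, -0.6], [7.8, 0.8], [7.6, 2.1]]
[[7.1, 3.4], [6.4, 4.6], [5.5, 5.6], [4.4, 6.5], [3.2, 7.2], [1.9, 7.6], [0.6, 7.8], [-0.8, 7.8]]
[[-2.1, 7.6], [-3.4, 7.1], [-4.6, 6.4], [-5.6, 5.5], [-6.5, 4.4], [-7.2, 3.2], [-7.6, 1.9], [-7.8, 0.6]]
[[-7.8, -0.8], [-7.6, -2.1], [-7.1, -3.4], [-6.4, -4.6]]
```

>>> {"method": "carry_out", "body": {
  "targets": [
    [10, -5.5, -5.6, 0.2, 0, 0, 0],
    [10, -4.4, -6.5, 0.2, 0, 0, 0],
    [10, -3.2, -7.2, 0.2, 0, 0, 0],
    [10, -1.9, -7.6, 0.2, 0, 0, 0],
    [10, -0.6, -7.8, 0.2, 0, 0, 0],
    [10, 0.8, -7.8, 0.2, 0, 0, 0],
    [10, 2.1, -7.6, 0.2, 0, 0, 0],
    [10, 3.4, -7.1, 0.2, 0, 0, 0]
  ]
}}

```text
time_s: 13.6
ee_pos: [0.5426, 0.1539, 0.2098]
eef_rot: [3.142, 0.0, -0.001]
wrist_force: [-1.1, -1.1, -0.2]
width: 0.195
```

```bash
python3 -c "
from h import *
from fit import fit
snap('c1');pin(['b2','c1'])
print(fit('c1',ctrl.get_state()['ee_pos']))"
```

```text
13.6 [0.5426 0.1539 0.2098] r 0.04565258314949681 ang 147.68828443169735 [-1.095  -1.1095 -0.234 ] 0.194780064299656
[(array([576.6, 139. , 172.6]), np.float64(-20.3)), (array([577.7, 138.7, 170. ]), np.float64(-76.8))]
```

View pics/c1.png

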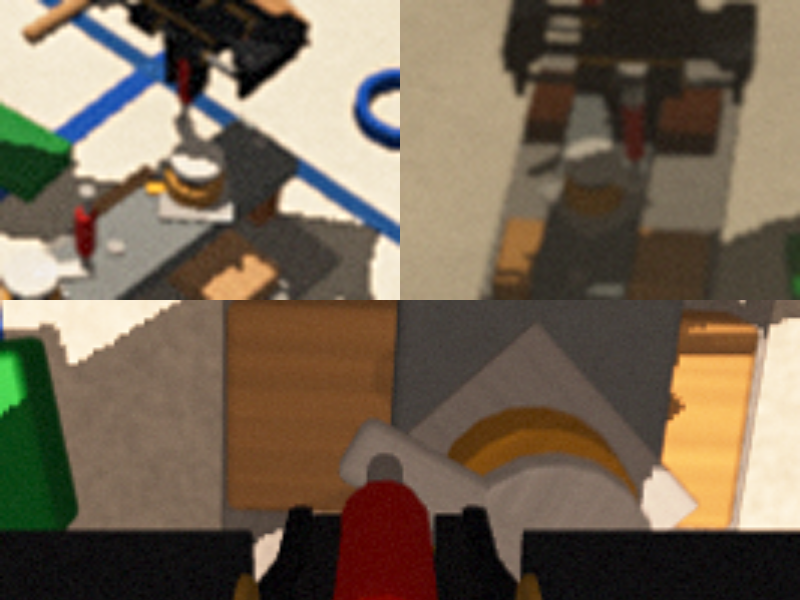

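The gap stays wide and isn't climbing back to the top, so it is on the lower thread. Continuing.

>>> {"method": "carry_out", "body": {
  "targets": [
    [10, 4.6, -6.4, 0.2, 0, 0, 0],
    [10, 5.6, -5.5, 0.2, 0, 0, 0],
    [10, 6.5, -4.4, 0.2, 0, 0, 0],
    [10, 7.2, -3.2, 0.2, 0, 0, 0],
    [10, 7.6, -1.9, 0.2, 0, 0, 0],
    [10, 7.8, -0.6, 0.2, 0, 0, 0],
    [10, 7.8, 0.8, 0.2, 0, 0, 0],
    [10, 7.6, 2.1, 0.2, 0, 0, 0]
  ]
}}

```text
time_s: 14.55
ee_pos: [0.598, 0.1721, 0.2083]
eef_rot: [-3.141, 0.0, 0.0]
wrist_force: [-1.2, -0.6, 0.1]
width: 0.19
```

>>> {"method": "carry_out", "body": {
  "targets": [
    [10, 7.1, 3.4, 0.2, 0, 0, 0],
    [10, 6.4, 4.6, 0.2, 0, 0, 0],
    [10, 5.5, 5.6, 0.2, 0, 0, 0],
    [10, 4.4, 6.5, 0.2, 0, 0, 0],
    [10, 3.2, 7.2, 0.2, 0, 0, 0],
    [10, 1.9, 7.6, 0.2, 0, 0, 0],
    [10, 0.6, 7.8, 0.2, 0, 0, 0],
    [10, -0.8, 7.8, 0.2, 0, 0, 0]
  ]
}}

```text
time_s: 15.35
ee_pos: [0.6257, 0.1211, 0.2068]
eef_rot: [-3.141, 0.0, -0.0]
wrist_force: [-2.0, 2.9, -1.4]
width: 0.187
```

```bash
python3 -c "
from h import *
snap('c2')"
```

```text
15.35 [0.6257 0.1211 0.2068] r 0.04524485285456796 ang 349.33731595144206 [-2.0189  2.9452 -1.3706] 0.18703776383062443
```

View pics/c2.png

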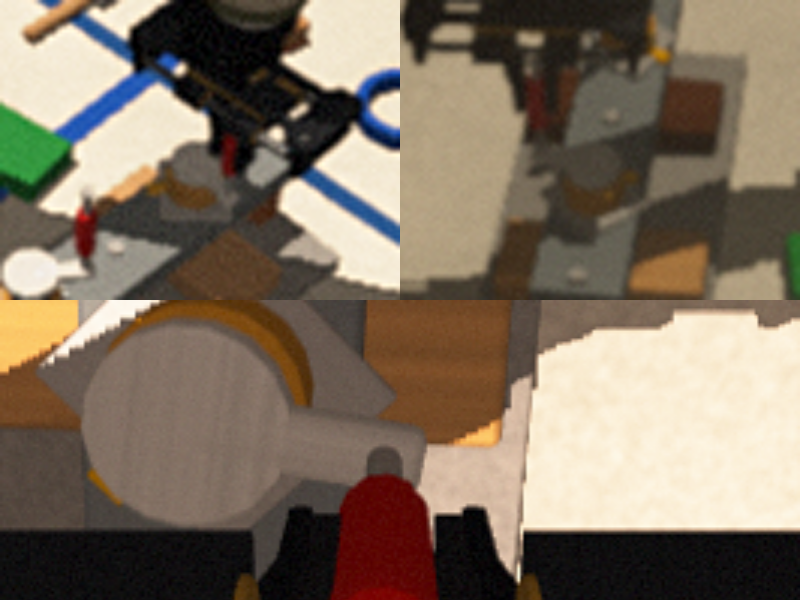

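The arm follows the grip and the screw stays low. On to the last third.

>>> {"method": "carry_out", "body": {
  "targets": [
    [10, -2.1, 7.6, 0.2, 0, 0, 0],
    [10, -3.4, 7.1, 0.2, 0, 0, 0],
    [10, -4.6, 6.4, 0.2, 0, 0, 0],
    [10, -5.6, 5.5, 0.2, 0, 0, 0],
    [10, -6.5, 4.4, 0.2, 0, 0, 0],
    [10, -7.2, 3.2, 0.2, 0, 0, 0],
    [10, -7.6, 1.9, 0.2, 0, 0, 0],
    [10, -7.8, 0.6, 0.2, 0, 0, 0]
  ]
}}

```text
time_s: 16.3
ee_pos: [0.5804, 0.0846, 0.2053]
eef_rot: [3.141, -0.001, 0.001]
wrist_force: [1.5, 0.7, 0.1]
width: 0.192
```

>>> {"method": "carry_out", "body": {
  "targets": [
    [10, -7.8, -0.8, 0.2, 0, 0, 0],
    [10, -7.6, -2.1, 0.2, 0, 0, 0],
    [10, -7.1, -3.4, 0.2, 0, 0, 0],
    [10, -6.4, -4.6, 0.2, 0, 0, 0],
    [10, 0, 0, 0, 0, 0, 0],
    [10, 0, 0, 0, 0, 0, 0],
    [10, 0, 0, 0, 0, 0, 0]
  ]
}}

```text
time_s: 17.0
ee_pos: [0.5516, 0.096, 0.2041]
eef_rot: [-3.142, -0.0, 0.002]
wrist_force: [-1.3, 1.5, 0.3]
width: 0.189
```

```bash
python3 -c "
from h import *
from fit import fit
snap('d1');pin(['b2','d1'])
print(fit('d1',ctrl.get_state()['ee_pos']))
W=cv2.imread('pics/d1_w.png');cv2.imwrite('pics/d1big.png',cv2.resize(W[110:235,270:430],None,fx=4.8,fy=4.8,interpolation=cv2.INTER_CUBIC))
"
```

```text
17.0 [0.5516 0.096  0.2041] r 0.04469925227008308 ang 228.58728306701582 [-1.254   1.5189  0.295 ] 0.18900811405071208
[(array([581.1, 132.1, 150.3]), np.float64(-39.9)), (array([579.7, 132.8, 155.1]), np.float64(-95.0))]
```

View pics/d1big.png

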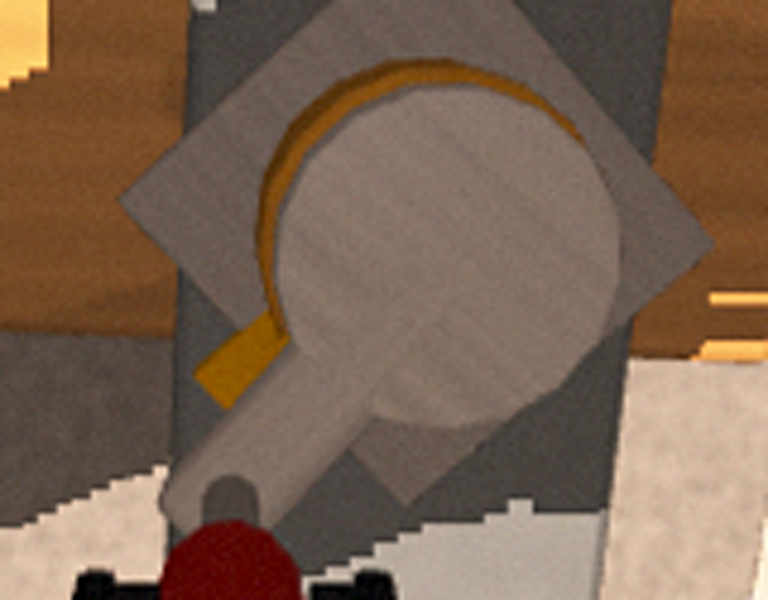

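View pics/d1.png

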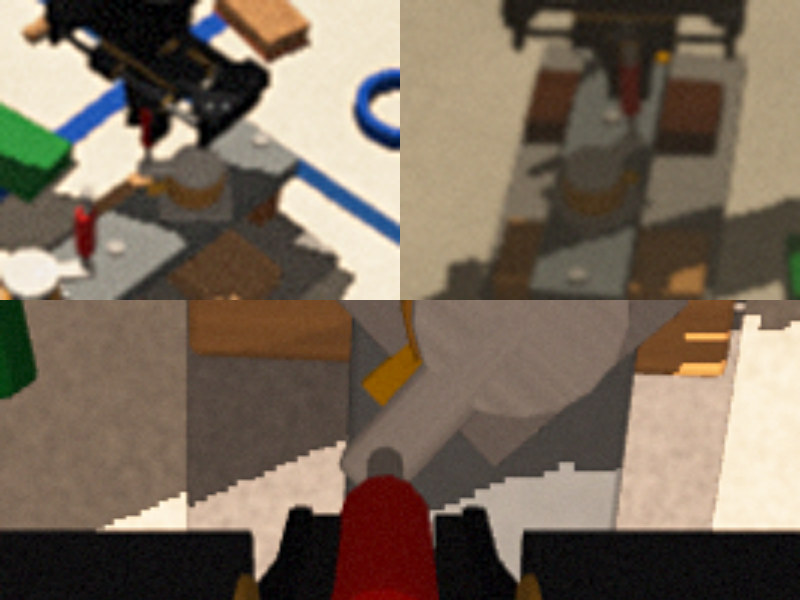

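```bash
python3 -c "
from h import *
S=cv2.imread('pics/d1_s.png');print(proj('scene',[.0,.0,0]))
cv2.imwrite('pics/final_scene.png',S)
print(ctrl.hand_in())"
```

```text
[226.7087 174.7999]
the job is handed in; nothing more can be done
None
```

View pics/final_scene.png

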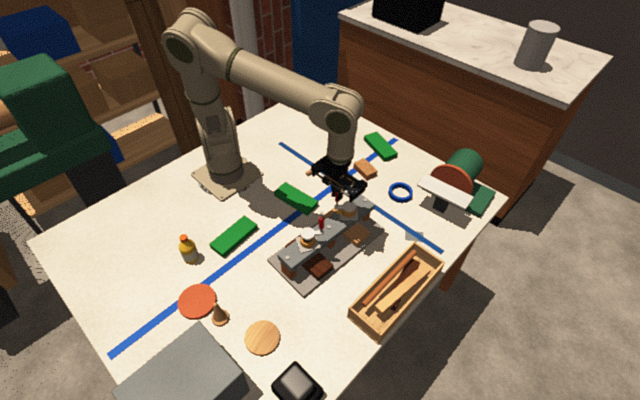

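I gripped the red sleeve of the crank above the pale blank (the left screw) and turned it backward until it dropped. I then turned it one full turn forward and handed in at 17 s, still gripping and holding it there.

- **Drop:** it came at a hand angle between 227° and 229°. I had measured the yellow tongue at about 222°, so it came later than the mark. The hub fit fell 8 mm in that single 2° step, and the pin below the sleeve showed it too. The fit had also sunk about 5 mm gradually over the 10° or so before the drop, which I cannot fully explain.
- **Forward turn:** the hand ended within 0.5° of the angle where the screw dropped. The better of my two hub fits read 9.2 mm lower than just after the drop, against the 10 mm expected. The other fit, on the hub alone, read only 5.5 mm.
- **Fit accuracy:** the two fits differ by several millimetres in absolute height (wrist calibration), so I relied on changes rather than absolute values.
- **Rest of the bench:** the last scene picture shows the other screw, the blanks and the bystanders where they were. Wrist forces I read during the turning stayed below 4 N.

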